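# Set up a laser distance meter in its cradle and take a reading

### The arm

A 6-joint arm with a two-finger parallel gripper is mounted at the origin on the work surface. World frame = base frame: x ahead of the robot, y to its left, z up, the work surface at z = 0. Lengths are in mm, angles in rad, forces in N, time in s.
With the tool pointing down it reaches from about 400 to 925 mm from the base axis. Payload 12.5 kg.
Tool frame: the origin (TCP) lies at the very end of the fingers, on their centre line; the grasp point (between the pads) lies env.grip_point_offset behind it (env.grip_point_offset is the distance from the TCP to the grasp point, in mm); y points along the fingers, z is the direction in which the jaws open and shut, and the axes are right-handed (so a half turn about y gives the same grasp; the last joint's range is limited). The gripper opens to 95 mm and grips with 3 to 60 N. Pads are 20 mm wide; open, the fingers measure 119 mm over their backs; the gripper's body (75 mm by 180 mm) begins 59 mm behind the grasp point.
Start: joints at [1.011, 0.491, 1.559, -0, 1.092, -0.106], TCP at [273.977, 561.768, 214.661] pointing down, gripper open.
Joint ranges: [-3.1, 3.1], [-0.84, 2.19], [0.05, 2.79], [-1.13, 4.28], [0.06, 2.93], [-2.69, 2.69]. Speed limits (rad/s): [2.22, 2.22, 2.79, 3.14, 3.14, 3.14].

### API

Orientations are given as [roll, pitch, yaw] about the fixed x, y, z axes, in that order (R = Rz(yaw) Ry(pitch) Rx(roll)).
In Python, from cell import readout, read_camera, env, nets gives the robot as it stands.
- The arm moves only by the tool apply_moves, never from a script. Its argument "increments" is a list of rows, each a list of 3 entries, a list of its own where there are three numbers: the shift along the tool's x, y, z in cm, then the turn, a rotation vector about the tool's x, y, z in degrees, then the finger opening in cm, from 0 to 9.51. A call has exactly 5 rows; each row shifts and turns the pose as measured when the row begins, along the tool's axes as they then stand; what a row does not reach is not made up. A row lasts 1/8 s, in which the tool goes at most 62.5 mm and 10.7 degrees, less where a joint would pass 70% of its speed; a pose out of reach is approached as far as the arm can. A call with a gripper value outside its range is refused whole. The fingers move at their own pace and stop on an object; the grip force is fixed at half the most. Time passes only in rows, so rows that do not move let the fingers close, or fill a call up. It gives the time, the measured TCP pose, the force and the opening at its end, in the units of the state.
- readout.state(): the state, without advancing time (a new reading comes with each control period).
- read_camera(name): name is "scene" or "top" or "wrist"; returns a dict with "img" (420x560x3 uint8, red, green, blue), "vfov" (degrees; the focal length in pixels is half the picture's height over the tangent of half this angle, whatever the lens; pixels are square), "cx", "cy" (the principal point, pixels), "rvec" (rotation vector, rad) and "tvec" (3), from world to camera coordinates, as OpenCV has them; the wrist camera has in their place "mount" (4x4, takes a point from camera to tool coordinates, whose origin is the TCP and whose axes are the tool frame's). Camera axes: x right, y down, z forward; pixel columns grow to the right and rows downward; lengths in mm; the calibration is good to about 2 mm. A picture is of the moment at which its call begins: read the wrist's pose just before it. There is no depth.
- env.job_done(): hands the job in, once; it reports no verdict.
Trained networks look in a picture, given as the dict that the camera call returned (one of the last four; its "shot" number tells which), for a name from the list of things; names that differ only in an ending like _2 or _b are one class to them, and where a whole thing is asked for, a point or a joint stands for the part that bears it (a point fixed in the world has none). Each returns a list of dicts, best first, with "confidence" (0 to 1); they miss things now and then, are a little off and sometimes report something else, mostly with a low value. They report only what shows in the picture. A call takes as long as a camera call. They do not tell look-alikes from the thing itself.
- nets.look_for(picture, thing): "point" ([x, y, z] in mm, in the coordinates of the camera as it stood for that picture, good to about 4 mm: the middle of the surface that is visible of it).
- nets.mark_of(picture, thing): "point" ([x, y, z] in mm, in the coordinates of the camera as it stood for that picture, good to about 4 mm: a listed point, or the origin of a listed thing).
The state is a dict: "t": time; "joints": joint angles; "qvel": joint speeds; "tau": joint torques, N m; "eef_pos": TCP position; "tcp_rot": TCP orientation; "ft_force": force on the tool from outside, world axes, zero at the start; "moment": the same for the moment, N m; "opening": opening from 0.0 (shut) to 1.0 (fully open).
Only numpy, scipy, OpenCV 4.12 (cv2) and the standard library are available. Lean on these libraries where they do the work, as an engineer would, in place of code of your own. Each camera call takes 0.05 s, during which the arm holds its last target. There are 200 camera calls.

### The job

Set up the laser distance meter, which stands on its long edge in the slotted wooden rest, for a reading down the length rail: take it out and lay it on its back in the aluminium cradle, screen up and lens end looking along the rail, gently and with its tail home against the cradle's end stop. Let go of it, swing the hinged strap bar over it until the bar rests in its catch, then press the big round measuring key fully down for about half a second and let it come up again. Leave the chisel, the drawknife and the mallet where they lie.

Things in the scene. Friction and masses are not known exactly. Their poses are not given: they have to be found in the camera images.
- meter: Laser distance meter: loose grey plastic box, black rubber ends, 140 (x) x 54 (y) x 30 mm (z), about 0.27 kg. Origin: centre of its back. x points to the lens end, z out of the face (screen on the lens half, keys on the tail half). It starts on its +y long edge in the rack, origin 37 mm and top edge 64 mm above the bench, face roughly away from the robot, lens end to the robot's right.
- rack: Slotted wooden rest, 170 (x) x 100 mm (y), 23 mm high, screwed to the bench. Origin: on the bench under its middle; x runs along its slots, z up. The meter stands in its wide slot (36 mm, y = -19 to +17 mm, open at both ends), whose floor is 10 mm above the bench: the upper 41 mm of the meter stand clear of the rest.
- meter_lens (a point): Middle of the meter's lens end (two round windows): 70 mm along x from the meter's origin, 15 mm above its back. The other end is the tail. Axes as the meter.
- key_top (a point): Centre of the top of the big round measuring key on the meter's face: 22 mm in diameter, 5 mm tailward of mid-length (meter x = -5 mm, y = 0), its top 37 mm above the meter's back and 7 mm proud of the face. z points out of the face.
- key (a joint): Travel of the measuring key, m: 0 = up, 0.004 = fully down (still 3 mm proud of the face). A spring: 1.5 N starts it, about 5 N holds it fully down, and it comes up by itself.
- cradle: Aluminium cradle screwed to the bench at the zero end of an 18 mm high length rail. Origin: on the bench below the middle of the meter's place. x points along the rail, the way the lens must look, to a stop block with an upright white target plate (top at 103 mm) at x = 350 mm; z up. Flat bed 160 x 100 mm, 18 mm above the bench. A seated meter has its origin at x = 0, y = 0 and the cradle's axes.
- cradle_seat (a point): Where the seated meter's origin comes: on the bed (18 mm above the bench), cradle x = 0, y = 0, axes as the cradle. Side lips from x = -25 to +60 mm stand 59 mm apart (2.5 mm spare each side of the meter), flare outwards to y = +-37 mm and end 13 mm above the bed: fingers on the meter's sides must stay above them. Beyond the lens it is open.
- cradle_stop (a point): Middle of the end stop's face, which the meter's tail must touch: cradle x = -70 mm, y = 0, 30 mm above the bench; axes as the cradle. The stop is a plate 44 mm wide (y), 12 mm thick, its top 42 mm above the bench.
- strap (a joint): Angle of the steel strap bar, rad: 0 = closed, level across the tail half of the meter and in the catch; grows as it lifts; 1.57 = upright; 2.3 = its limit, leaning to the cradle's -y side, towards the robot. Starts at 1.55 to 2.0. A stiff hinge (0.07 N m) leaves it where it is put: about 1.5 N at its middle moves it. The meter goes in only while the bar is up.
- strap_hinge (a point): Strap bar's hinge: cradle x = -48 mm, y = -41 mm, 53 mm above the bench; its axis runs along the cradle's x. The two hinge cheeks reach 62 mm above the bench. The bar is 14 mm wide (x), 6 mm thick; closed, it runs to the cradle's +y, its top 56 mm above the bench, 2 mm clear of the meter's face.
- strap_tip (a point): Free end of the strap bar, in a turned-up thumb tab 22 mm wide, 105 mm from the hinge axis.
- strap_catch (a point): Catch of the strap bar: a fork with a sill, at cradle x = -48 mm, y = +41 mm; this point is where the closed bar's middle line lies, 53 mm above the bench. The fork's cheeks are 58 mm high, 18 mm apart.
- chisel: Timber-framing chisel, 355 mm long, steel blade and turned wooden handle, lying beyond the work. A bystander: leave it alone. Origin near mid-length, on the bench; x points to the blade.
- drawknife: Drawknife, 230 mm blade and two turned wooden handles, lying beyond the work. A bystander: leave it alone. Origin between its handles, on the bench.
- mallet: Joiner's wooden mallet lying on its side, head 80 x 140 x 70 mm, handle 230 mm long. A bystander: leave it alone. Origin below the middle of its head, on the bench; the handle points along -x.
Not all that is in view belongs to the job. What is meant by the meter is not turquoise or white, and is the larger of those in its own colour.

How it is judged:
By the outcome, as a careful person would: the job done as asked, in the order asked, and still so for the second after the job is handed in, with the robot touching nothing.
It also fails if it takes over 72 s, if anything falls off the work surface, if the arm or the gripper's body presses on something with over 40 N, if the wrist force passes 120 N, or if a joint passes its speed limit or range.

## Working session

There is one attempt and no reset: what is moved stays moved. The work goes in short steps, Python scripts to look and compute and a tool call to move; the robot and the scene stay as the last step left them, time stands still between calls to the robot, and variables do not carry over. Pictures are saved under pics/ and viewed, about 8 in all and at most 12, crops included, and the job is handed in when it is done.

Besides the shell and the picture viewer there is one more tool, called after ">>>" by a JSON object that holds its "method" and its "body", one argument or row to a line. apply_moves: Moves the arm, as the interface text tells. Its arguments: {"type":"object","properties":{"increments":{"type":"array"}},"required":["increments"]}

```bash
ls; mkdir -p pics; cat > h.py <<'E'
import numpy as np, cv2
from scipy.spatial.transform import Rotation as R
from cell import readout, read_camera, env, nets
def tool():
    s=readout.state(); T=np.eye(4); T[:3,:3]=R.from_euler('xyz',s['tcp_rot']).as_matrix(); T[:3,3]=s['eef_pos']; return T,s
def shot(name):
    T,s=tool(); p=read_camera(name)
    if 'mount' in p: W=T@np.array(p['mount'])   # cam->world
    else:
        C=np.eye(4); C[:3,:3]=cv2.Rodrigues(np.array(p['rvec'],float))[0]; C[:3,3]=np.ravel(p['tvec']); W=np.linalg.inv(C)
    p['W']=W; p['f']=p['img'].shape[0]/2/np.tan(np.radians(p['vfov'])/2); return p
def toW(p,x): return (p['W']@np.append(x,1))[:3]
def proj(p,X):
    c=np.linalg.inv(p['W'])@np.append(X,1); return p['cx']+p['f']*c[0]/c[2], p['cy']+p['f']*c[1]/c[2]
def ray(p,u,v,z):
    d=p['W'][:3,:3]@np.array([(u-p['cx'])/p['f'],(v-p['cy'])/p['f'],1]); o=p['W'][:3,3]; return o+d*(z-o[2])/d[2]
def find(p,names,fn='mark_of',n=3):
    for t in names:
        try: r=getattr(nets,fn)(p,t)
        except Exception as e: print(t,e); continue
        for q in r[:n]:
            X=toW(p,q['point']); print(fn[:4],t,round(q['confidence'],2),np.round(X),'px',np.round(proj(p,X)))
def save(p,fn,s=1.0,crop=None):
    im=p['img'][:,:,::-1]
    if crop: im=im[crop[1]:crop[3],crop[0]:crop[2]]
    cv2.imwrite('pics/'+fn,cv2.resize(im,None,fx=s,fy=s,interpolation=cv2.INTER_CUBIC))
E
cat > a.py <<'E'
from h import *
print(readout.state(), env.grip_point_offset)
N=['meter','rack','meter_lens','key_top','cradle','cradle_seat','cradle_stop','strap_hinge','strap_tip','strap_catch','chisel','drawknife','mallet']
for c in ['scene','top']:
    p=shot(c); print(c,p['vfov'],p['cx'],p['cy'],np.round(p['W'][:3,3])); save(p,c+'0.png',1.4); find(p,N)
E
python3 a.py; cd pics; python3 -c "
import cv2,numpy as np
"
```

```text
pics
{'t': 0.0, 'joints': array([ 1.01140369e+00,  4.91570586e-01,  1.55947623e+00,  2.12498590e-05,
        1.09168844e+00, -1.05656283e-01]), 'qvel': array([ 0.00071524, -0.00152045,  0.00113914, -0.00073511, -0.0013761 ,
       -0.00057264]), 'tau': array([-1.86517187e-03, -6.12643075e+01, -2.58180499e+01,  6.91342587e-02,
        4.81123442e-02, -6.54783048e-05]), 'eef_pos': array([273.82557767, 561.5405063 , 214.04567635]), 'tcp_rot': array([-1.57193057e+00,  1.39239679e-04, -4.53746238e-01]), 'ft_force': array([ 0.08000247, -0.9650166 , -0.68095869]), 'moment': array([-0.01092248, -0.00318036, -0.03324302]), 'opening': 0.9997555595085823} 18.8
scene 42.95088533274835 281.91972440153296 212.90817057699658 [1117. -350. 1136.]
mark meter 0.95 [391. 111.  19.] px [240. 212.]
mark meter 0.84 [210. 292.  31.] px [251. 139.]
mark meter 0.8 [502. 253.  35.] px [309. 206.]
mark rack 0.86 [518. 260.   2.] px [314. 216.]
mark meter_lens 0.91 [344.  89.  19.] px [223. 205.]
mark meter_lens 0.78 [401. 323.  23.] px [303. 174.]
mark meter_lens 0.69 [516. 181.  34.] px [291. 224.]
mark key_to
[... 1166 characters left out ...]
60.]
mark cradle 0.66 [ 588. -172.    3.] px [391. 180.]
mark cradle_seat 0.74 [ 588. -169.   12.] px [391. 180.]
mark cradle_seat 0.25 [505. 261.  39.] px [250. 206.]
mark cradle_stop 0.76 [ 589. -106.   30.] px [372. 178.]
mark strap_hinge 0.74 [ 551. -121.   48.] px [379. 190.]
mark strap_tip 0.38 [ 521. -117.  153.] px [387. 194.]
mark strap_catch 0.95 [ 633. -123.   52.] px [379. 162.]
mark strap_catch 0.67 [519. 190.  39.] px [274. 201.]
mark chisel 0.68 [ 769. -126.   -4.] px [374. 124.]
mark chisel 0.63 [525. 262.   0.] px [250. 201.]
mark drawknife 0.57 [754. 337.   0.] px [227. 129.]
mark mallet 0.8 [460. 568.   2.] px [150. 223.]
mark mallet 0.41 [ 589. -102.   29.] px [371. 178.]
```

View pics/scene0.png

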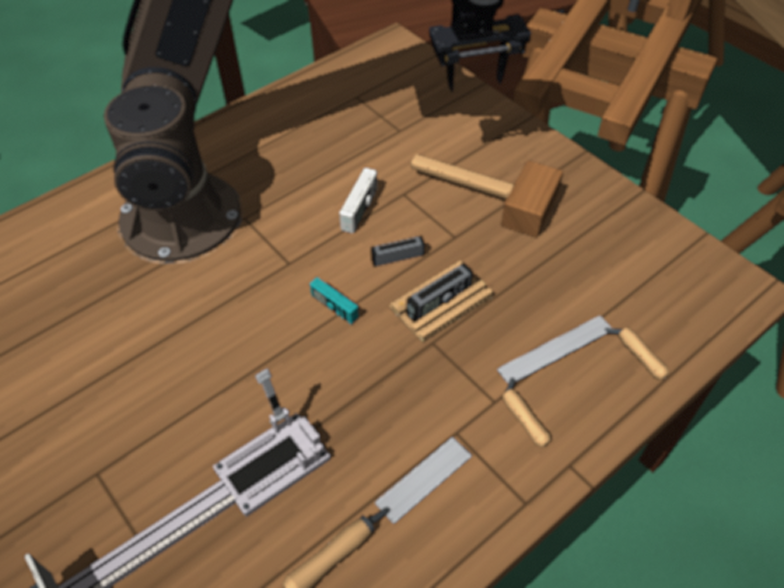

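View pics/top0.png

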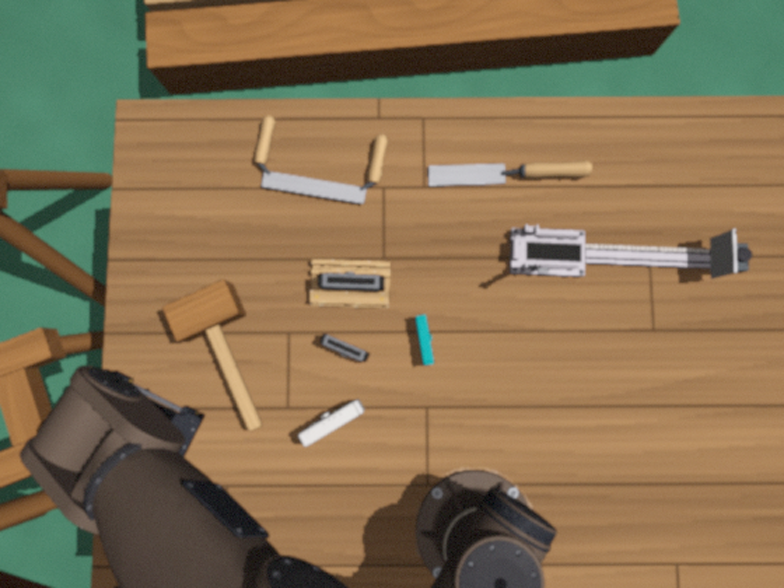

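The target is the grey meter in the rack, at about (345,282) in the top picture. The turquoise, white and smaller grey ones are decoys. The cradle is at about (548,252) with the strap leaning toward the robot.

The fingers can't stay under the meter in the cradle, so I'll do it in two grasps:
1. Grip it by its faces, lean it back over an open patch of bench, and slide the lower finger out so it settles on its back.
2. Re-grip it by its sides from above and place it in the cradle.

```bash
cat >> h.py <<'E'
def down(yaw,tilt=0): # tool y down, yaw deg = direction of tool x; tilt deg: turn about tool x (fingers toward tool z if +)
    return R.from_euler('z',yaw,degrees=True)*R.from_euler('x',-90+tilt,degrees=True)
def plan(pos,rot,n,op,start=None,smooth=False):
    T,s=tool(); p0,R0=(T[:3,3],R.from_matrix(T[:3,:3])) if start is None else start
    dv=(R0.inv()*rot).as_rotvec(); w=np.linspace(0,1,n+1)
    P=[p0+(np.array(pos)-p0)*a for a in w]; Q=[R0*R.from_rotvec(dv*a) for a in w]
    rows=[[list(map(float,np.round(Q[i].inv().apply(P[i+1]-P[i])/10,2))),list(map(float,np.round(np.degrees((Q[i].inv()*Q[i+1]).as_rotvec()),1))),op] for i in range(n)]
    print('step mm',round(float(np.linalg.norm(P[1]-P[0])),1))
    for i in range(0,n,5): print(rows[i:i+5])
    return (np.array(pos),rot)
def st():
    T,s=tool(); print('t',round(s['t'],2),'pos',np.round(s['eef_pos'],1),'rot',np.round(np.degrees(s['tcp_rot']),1),'F',np.round(s['ft_force'],1),'op',round(s['opening']*95,1),'j',np.round(s['joints'],2))
E
python3 - <<'E'
from h import *
p=shot('wrist'); print(np.round(p['mount'],2).tolist(),p['vfov'])
plan([515,225,200],down(-90),10,9.5)
E
```

```text
[[0.0, 0.96, 0.27, -75.37], [-0.0, -0.27, 0.96, -170.33], [1.0, -0.0, -0.0, 0.47], [0.0, 0.0, 0.0, 1.0]] 64.59051009491357
step mm 41.4
[[[3.64, 0.15, -1.97], [-0.0, 6.4, -0.0], 9.5], [[3.84, 0.15, -1.55], [-0.0, 6.4, -0.0], 9.5], [[3.99, 0.15, -1.11], [-0.0, 6.4, -0.0], 9.5], [[4.09, 0.15, -0.66], [-0.0, 6.4, -0.0], 9.5], [[4.14, 0.15, -0.2], [-0.0, 6.4, -0.0], 9.5]]
[[[4.13, 0.15, 0.26], [-0.0, 6.4, -0.0], 9.5], [[4.08, 0.15, 0.72], [-0.0, 6.4, -0.0], 9.5], [[3.97, 0.15, 1.17], [-0.0, 6.4, -0.0], 9.5], [[3.82, 0.15, 1.6], [-0.0, 6.4, -0.0], 9.5], [[3.62, 0.15, 2.02], [-0.0, 6.4, -0.0], 9.5]]
```

>>> {"method": "apply_moves", "body": {
  "increments": [
    [[3.6,0.15,-2.0],[0,6.4,0],9.5],
    [[3.8,0.15,-1.6],[0,6.4,0],9.5],
    [[4.0,0.15,-1.1],[0,6.4,0],9.5],
    [[4.1,0.15,-0.7],[0,6.4,0],9.5],
    [[4.1,0.15,-0.2],[0,6.4,0],9.5]
  ]
}}

```text
t: 2.08
eef_pos: [394.1, 389.7, 206.8]
tcp_rot: [-1.57, 0.0, -1.025]
ft_force: [0.3, 0.3, -0.3]
opening: 1.001
```

>>> {"method": "apply_moves", "body": {
  "increments": [
    [[4.1,0.15,0.3],[0,6.4,0],9.5],
    [[4.1,0.15,0.7],[0,6.4,0],9.5],
    [[4.0,0.15,1.2],[0,6.4,0],9.5],
    [[3.8,0.15,1.6],[0,6.4,0],9.5],
    [[3.6,0.15,2.0],[0,6.4,0],9.5]
  ]
}}

```text
t: 2.7
eef_pos: [515.1, 213.4, 199.7]
tcp_rot: [-1.569, 0.002, -1.602]
ft_force: [0.3, -0.2, -0.4]
opening: 0.998
```

```bash
python3 - <<'E'
from h import *
st(); p=shot('wrist'); save(p,'w1.png',1.4); find(p,['meter','meter_lens','key_top','rack'])
find(p,['meter','rack'],'look_for')
E
```

```text
t 2.7 pos [515.1 213.4 199.7] rot [-89.9   0.1 -91.8] F [ 0.3 -0.2 -0.4] op 94.8 j [0.27 0.41 1.75 0.   0.98 0.3 ]
mark meter 0.92 [396. 115.  18.] px [181. 269.]
mark meter 0.84 [392. 268.  20.] px [159. 136.]
mark meter 0.68 [501. 254.  42.] px [265. 149.]
mark meter_lens 0.82 [517. 192.  41.] px [283. 208.]
mark meter_lens 0.56 [405. 325.  25.] px [164.  76.]
mark meter_lens 0.56 [263. 235.  23.] px [ 41. 172.]
mark key_top 0.59 [544. 265.  37.] px [308. 135.]
look meter 0.84 [256. 263.  31.] px [ 22. 146.]
look meter 0.78 [517. 262.  65.] px [280. 141.]
look meter 0.7 [386. 276.  41.] px [145. 129.]
look rack 0.85 [514. 280.  21.] px [277. 120.]
```

View pics/w1.png

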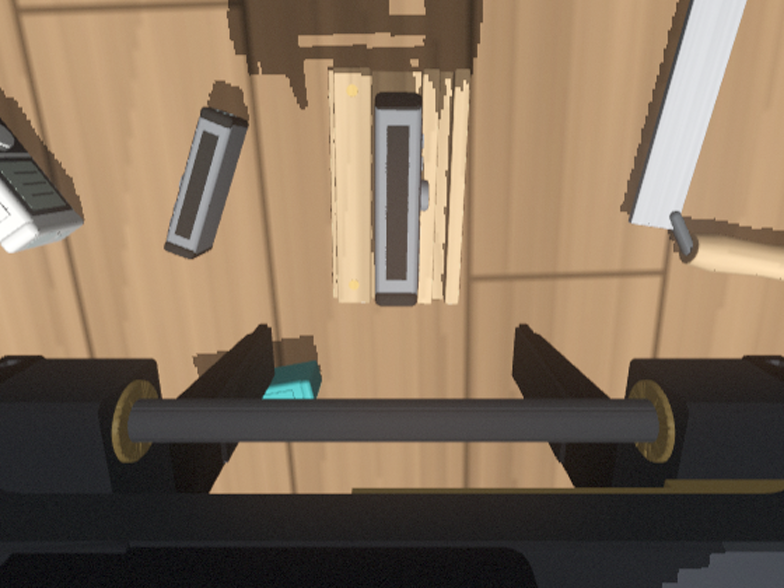

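The wrist picture shows the meter upright in the slot. Its top edge spans about (375–421, 95) at the tail to (376–418, 304) at the lens in the enlarged picture, with the key on the right, facing away from the robot.

```bash
python3 - <<'E'
from h import *
p=shot('wrist')
c=[ray(p,u/1.4,v/1.4,64)[:2] for u,v in [(376,97),(420,97),(418,304),(377,304)]]
print(np.round(c,1)); a=(c[0]+c[1])/2; b=(c[2]+c[3])/2; print('mid',(a+b)/2,'len',np.linalg.norm(b-a),'yaw',np.degrees(np.arctan2(*(b-a)[::-1])),'w',np.linalg.norm(c[1]-c[0]),np.linalg.norm(c[2]-c[3]))
yaw=np.degrees(np.arctan2(*(b-a)[::-1])); u=(b-a)/np.linalg.norm(b-a); g=(a+b)/2+u*24; print(g)
s=plan([g[0],g[1],90],down(yaw),4,9.5); plan([g[0],g[1],33],down(yaw),5,9.5,s)
E
```

```text
[[506.6 325.5]
 [533.6 324.8]
 [530.7 191.1]
 [502.4 191.8]]
mid [518.34745705 258.28693758] len 133.73857065521815 yaw -91.5126288671643 w 27.071993877276125 28.343913552569795
[517.71392215 234.29530084]
step mm 27.9
[[[-0.47, 2.75, 0.08], [-0.0, 0.0, -0.0], 9.5], [[-0.47, 2.75, 0.08], [-0.0, 0.0, -0.0], 9.5], [[-0.47, 2.75, 0.08], [-0.0, 0.0, -0.0], 9.5], [[-0.47, 2.74, 0.08], [-0.0, 0.0, -0.0], 9.5]]
step mm 11.4
[[[-0.0, 1.14, -0.0], [0.0, 0.0, 0.0], 9.5], [[-0.0, 1.14, -0.0], [0.0, 0.0, 0.0], 9.5], [[-0.0, 1.14, -0.0], [0.0, 0.0, 0.0], 9.5], [[-0.0, 1.14, -0.0], [0.0, 0.0, 0.0], 9.5], [[-0.0, 1.14, -0.0], [0.0, 0.0, 0.0], 9.5]]
```

>>> {"method": "apply_moves", "body": {
  "increments": [
    [[-0.45,2.8,0.1],[0,0,0],9.5],
    [[-0.45,2.8,0.1],[0,0,0],9.5],
    [[-0.45,2.8,0.1],[0,0,0],9.5],
    [[-0.45,2.7,0.1],[0,0,0],9.5],
    [[0,2.0,0],[0,0,0],7]
  ]
}}

```text
t: 3.72
eef_pos: [517.8, 239.0, 67.6]
tcp_rot: [-1.564, 0.004, -1.587]
ft_force: [0.2, -0.3, 0.0]
opening: 0.937
```

```bash
python3 - <<'E'
from h import *
st(); plan([517.7,234.3,33],down(-91.5),3,9.5)
E
```

```text
t 3.73 pos [517.8 239.   67.6] rot [-89.6   0.2 -91. ] F [ 0.2 -0.3  0. ] op 89.1 j [0.32 0.6  1.84 0.   0.69 0.33]
step mm 11.6
[[[0.16, 1.15, -0.01], [-0.1, 0.2, -0.1], 9.5], [[0.16, 1.15, -0.0], [-0.1, 0.2, -0.1], 9.5], [[0.16, 1.15, -0.0], [-0.1, 0.2, -0.1], 9.5]]
```

>>> {"method": "apply_moves", "body": {
  "increments": [
    [[0.16,1.2,0],[-0.1,0.2,-0.1],7],
    [[0.16,1.2,0],[-0.1,0.2,-0.1],7],
    [[0.16,1.1,0],[-0.1,0.2,-0.1],6],
    [[0,0,0],[0,0,0],4],
    [[0,0,0],[0,0,0],2]
  ]
}}

```text
t: 4.35
eef_pos: [517.3, 235.3, 30.8]
tcp_rot: [-1.569, -0.002, -1.596]
ft_force: [0.5, 0.2, 0.5]
opening: 0.477
```

>>> {"method": "apply_moves", "body": {
  "increments": [
    [[0,0,0],[0,0,0],2],
    [[0,0,0],[0,0,0],2],
    [[0,0,0],[0,0,0],2],
    [[0,-0.5,0],[0,0,0],2],
    [[0,-1,0],[0,0,0],2]
  ]
}}

```text
t: 4.97
eef_pos: [517.0, 235.2, 46.7]
tcp_rot: [-1.57, -0.002, -1.596]
ft_force: [0.5, -0.0, -2.5]
opening: 0.313
```

```bash
python3 - <<'E'
from h import *
st()
E
```

```text
t 4.97 pos [517.  235.2  46.7] rot [-89.9  -0.1 -91.4] F [ 0.5 -0.  -2.5] op 29.7 j [ 0.31  0.63  1.85 -0.    0.66  0.34]
```

```bash
python3 - <<'E'
from h import *
s=plan([517,235,107],down(-91.5),5,2); s=plan([610,80,145],down(0),10,2,s)
E
```

```text
step mm 12.1
[[[0.01, -1.21, 0.0], [-0.0, 0.0, 0.0], 2], [[0.01, -1.21, 0.0], [-0.0, 0.0, 0.0], 2], [[0.0, -1.21, -0.0], [-0.0, 0.0, 0.0], 2], [[0.0, -1.21, -0.0], [-0.0, 0.0, 0.0], 2], [[0.0, -1.21, -0.0], [-0.0, 0.0, 0.0], 2]]
step mm 18.5
[[[1.53, -0.38, 0.97], [0.0, -9.2, 0.0], 2], [[1.66, -0.38, 0.72], [-0.0, -9.1, -0.0], 2], [[1.75, -0.38, 0.44], [0.0, -9.2, 0.0], 2], [[1.8, -0.38, 0.16], [0.0, -9.1, 0.0], 2], [[1.8, -0.38, -0.13], [-0.0, -9.2, -0.0], 2]]
[[[1.76, -0.38, -0.42], [0.0, -9.2, 0.0], 2], [[1.67, -0.38, -0.69], [0.0, -9.1, 0.0], 2], [[1.54, -0.38, -0.95], [-0.0, -9.2, 0.0], 2], [[1.37, -0.38, -1.18], [0.0, -9.1, 0.0], 2], [[1.16, -0.38, -1.38], [0.0, -9.2, 0.0], 2]]
```

>>> {"method": "apply_moves", "body": {
  "increments": [
    [[0,-1.2,0],[0,0,0],2],
    [[0,-1.2,0],[0,0,0],2],
    [[0,-1.2,0],[0,0,0],2],
    [[0,-1.2,0],[0,0,0],2],
    [[0,-1.2,0],[0,0,0],2]
  ]
}}

```text
t: 5.6
eef_pos: [517.1, 235.4, 112.0]
tcp_rot: [-1.568, -0.002, -1.596]
ft_force: [0.1, -0.5, -2.9]
opening: 0.315
```

>>> {"method": "apply_moves", "body": {
  "increments": [
    [[1.5,-0.4,1.0],[0,-9.2,0],2],
    [[1.7,-0.4,0.7],[0,-9.2,0],2],
    [[1.8,-0.4,0.4],[0,-9.2,0],2],
    [[1.8,-0.4,0.2],[0,-9.2,0],2],
    [[1.8,-0.4,-0.1],[0,-9.2,0],2]
  ]
}}

```text
t: 6.22
eef_pos: [566.0, 157.0, 136.4]
tcp_rot: [-1.569, -0.004, -0.766]
ft_force: [-0.2, 0.6, -2.1]
opening: 0.315
```

>>> {"method": "apply_moves", "body": {
  "increments": [
    [[1.8,-0.4,-0.4],[0,-9.2,0],2],
    [[1.7,-0.4,-0.7],[0,-9.2,0],2],
    [[1.5,-0.4,-0.9],[0,-9.2,0],2],
    [[1.4,-0.4,-1.2],[0,-9.2,0],2],
    [[1.2,-0.4,-1.4],[0,-9.2,0],2]
  ]
}}

```text
t: 6.85
eef_pos: [618.1, 78.7, 159.8]
tcp_rot: [-1.572, -0.004, 0.064]
ft_force: [-0.1, 0.3, -2.2]
opening: 0.315
```

```bash
python3 - <<'E'
from h import *
st(); T,s=tool()
plan([612,80,145],down(0,25),5,2)
E
```

```text
t 6.85 pos [618.1  78.7 159.8] rot [-90.1  -0.2   3.7] F [-0.1  0.3 -2.2] op 29.9 j [ 0.02  0.54  1.63 -0.    0.97 -1.61]
step mm 3.2
[[[-0.12, 0.3, 0.03], [5.0, 0.7, -0.1], 2], [[-0.12, 0.3, 0.01], [5.0, 0.7, -0.1], 2], [[-0.12, 0.3, -0.02], [5.0, 0.7, -0.1], 2], [[-0.12, 0.29, -0.05], [5.0, 0.7, -0.1], 2], [[-0.12, 0.29, -0.08], [5.0, 0.7, -0.1], 2]]
```

>>> {"method": "apply_moves", "body": {
  "increments": [
    [[0,0.3,0],[5,0.7,0],2],
    [[0,0.3,0],[5,0.7,0],2],
    [[0,0.3,0],[5,0.7,0],2],
    [[0,0.3,0],[5,0.7,0],2],
    [[0,0.3,0],[5,0.7,0],2]
  ]
}}

```text
t: 7.48
eef_pos: [619.3, 81.4, 148.4]
tcp_rot: [-1.123, 0.005, 0.008]
ft_force: [-0.2, 0.4, -3.1]
opening: 0.317
```

```bash
python3 - <<'E'
from h import *
st(); 
s=plan([612,80,145],down(0,45),5,2)
E
```

```text
t 7.47 pos [619.3  81.4 148.4] rot [-64.3   0.3   0.4] F [-0.2  0.4 -3.1] op 30.1 j [-0.16  0.59  1.66  0.52  1.04 -2.04]
step mm 1.6
[[[-0.15, 0.05, -0.05], [3.9, 0.0, -0.1], 2], [[-0.15, 0.05, -0.06], [3.9, 0.0, -0.1], 2], [[-0.15, 0.04, -0.06], [3.9, 0.0, -0.1], 2], [[-0.15, 0.04, -0.06], [3.9, 0.0, -0.1], 2], [[-0.15, 0.03, -0.07], [3.9, 0.0, -0.1], 2]]
```

>>> {"method": "apply_moves", "body": {
  "increments": [
    [[-0.1,0,0],[4,2.5,0],2],
    [[-0.1,0,0],[4,2.5,0],2],
    [[-0.1,0,0],[4,2.5,0],2],
    [[-0.1,0,0],[4,2.5,0],2],
    [[-0.1,0,0],[4,2.5,0],2]
  ]
}}

```text
t: 8.1
eef_pos: [614.9, 80.8, 151.1]
tcp_rot: [-0.773, 0.132, -0.173]
ft_force: [-0.3, 0.6, -2.4]
opening: 0.313
```

```bash
python3 - <<'E'
from h import *
st(); 
s=plan([612,85,40],down(-15,45),10,2)
E
```

```text
t 8.1 pos [614.9  80.8 151.1] rot [-44.3   7.5  -9.9] F [-0.3  0.6 -2.4] op 29.8 j [-0.29  0.65  1.71  0.85  1.19 -2.14]
step mm 11.1
[[[0.11, 0.8, -0.77], [-0.0, -0.2, -0.9], 2], [[0.1, 0.8, -0.77], [-0.0, -0.2, -0.9], 2], [[0.08, 0.8, -0.77], [-0.0, -0.2, -0.9], 2], [[0.07, 0.8, -0.77], [-0.0, -0.2, -0.9], 2], [[0.05, 0.81, -0.77], [-0.0, -0.2, -0.9], 2]]
[[[0.04, 0.81, -0.76], [-0.0, -0.2, -0.9], 2], [[0.02, 0.81, -0.76], [-0.0, -0.2, -0.9], 2], [[0.01, 0.81, -0.76], [-0.0, -0.2, -0.9], 2], [[-0.01, 0.81, -0.76], [-0.0, -0.2, -0.9], 2], [[-0.02, 0.81, -0.76], [-0.0, -0.2, -0.9], 2]]
```

>>> {"method": "apply_moves", "body": {
  "increments": [
    [[0.1,0.8,-0.8],[0,-0.2,-0.9],2],
    [[0.1,0.8,-0.8],[0,-0.2,-0.9],2],
    [[0.1,0.8,-0.8],[0,-0.2,-0.9],2],
    [[0.1,0.8,-0.8],[0,-0.2,-0.9],2],
    [[0,0.8,-0.8],[0,-0.2,-0.9],2]
  ]
}}

```text
t: 8.72
eef_pos: [613.5, 81.6, 91.2]
tcp_rot: [-0.782, 0.056, -0.217]
ft_force: [-0.3, 0.4, -2.9]
opening: 0.315
```

>>> {"method": "apply_moves", "body": {
  "increments": [
    [[0,0.8,-0.8],[0,-0.2,-0.9],2],
    [[0,0.8,-0.8],[0,-0.2,-0.9],2],
    [[0,0.7,-0.7],[0,-0.2,-0.9],2],
    [[0,0.6,-0.6],[0,-0.2,-0.9],2],
    [[0,0.5,-0.5],[0,-0.2,-0.9],2]
  ]
}}

```text
t: 9.35
eef_pos: [611.6, 82.9, 38.7]
tcp_rot: [-0.786, -0.017, -0.26]
ft_force: [-0.6, 0.0, -2.0]
opening: 0.31
```

```bash
python3 - <<'E'
from h import *
st(); p=shot('scene'); save(p,'s2.png',3,(180,140,420,330))
s=plan([614,85,28],down(-15,45),5,2)
E
```

```text
t 9.35 pos [611.6  82.9  38.7] rot [-45.   -1.  -14.9] F [-0.6  0.  -2. ] op 29.4 j [-0.3   0.78  1.88  1.12  0.9  -2.53]
step mm 2.1
[[[0.05, 0.18, -0.1], [0.0, 0.1, 0.1], 2], [[0.05, 0.18, -0.1], [0.0, 0.1, 0.1], 2], [[0.05, 0.18, -0.1], [0.0, 0.1, 0.1], 2], [[0.05, 0.18, -0.1], [0.0, 0.1, 0.1], 2], [[0.05, 0.18, -0.1], [0.0, 0.1, 0.1], 2]]
```

View pics/s2.png

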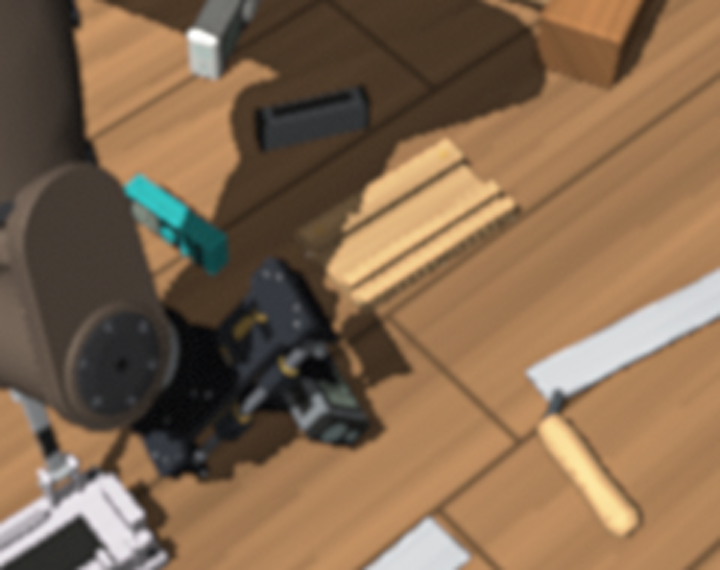

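The close-up shows the meter held leaning, with its foot toward the rack and the arm near the strap bar at about (30,420). To keep the withdrawal clear of the strap, I'll move further left and outward before setting it down.

```bash
python3 - <<'E'
from h import *
s=plan([672,150,50],down(-15,45),5,2);s=plan([672,150,28],down(-15,45),5,2,s)
E
```

```text
step mm 18.3
[[[0.84, 0.97, 1.3], [0.0, 0.1, 0.1], 2], [[0.84, 0.97, 1.3], [0.0, 0.1, 0.1], 2], [[0.84, 0.97, 1.3], [0.0, 0.1, 0.1], 2], [[0.83, 0.97, 1.31], [0.0, 0.1, 0.1], 2], [[0.83, 0.97, 1.31], [0.0, 0.1, 0.1], 2]]
step mm 4.4
[[[0.0, 0.31, -0.31], [0.0, 0.0, 0.0], 2], [[0.0, 0.31, -0.31], [0.0, 0.0, 0.0], 2], [[0.0, 0.31, -0.31], [0.0, 0.0, 0.0], 2], [[0.0, 0.31, -0.31], [0.0, 0.0, 0.0], 2], [[0.0, 0.31, -0.31], [0.0, 0.0, 0.0], 2]]
```

>>> {"method": "apply_moves", "body": {
  "increments": [
    [[0.9,0.9,1.4],[0,0.1,0.1],2],
    [[0.85,0.95,1.3],[0,0.1,0.1],2],
    [[0.85,0.95,1.3],[0,0.1,0.1],2],
    [[0.85,0.95,1.3],[0,0.1,0.1],2],
    [[0.85,0.95,1.3],[0,0.1,0.1],2]
  ]
}}

```text
t: 10.02
eef_pos: [677.4, 154.0, 53.2]
tcp_rot: [-0.787, -0.004, -0.26]
ft_force: [-0.4, -0.1, -2.4]
opening: 0.313
```

```bash
python3 - <<'E'
from h import *
st();s=plan([672,150,29],down(-15,45),5,2)
E
```

```text
t 10.03 pos [677.4 154.   53.2] rot [-45.1  -0.3 -14.9] F [-0.4 -0.1 -2.4] op 29.8 j [-0.15  0.8   1.72  1.11  0.9  -2.32]
step mm 5.0
[[[-0.09, 0.27, -0.42], [0.0, 0.0, 0.0], 2], [[-0.09, 0.27, -0.42], [0.0, 0.0, 0.0], 2], [[-0.08, 0.27, -0.42], [0.0, 0.0, 0.0], 2], [[-0.08, 0.27, -0.42], [0.0, 0.0, 0.0], 2], [[-0.08, 0.27, -0.42], [0.0, 0.0, 0.0], 2]]
```

>>> {"method": "apply_moves", "body": {
  "increments": [
    [[0,0.35,-0.35],[0,0,0],2],
    [[0,0.35,-0.35],[0,0,0],2],
    [[0,0.35,-0.35],[0,0,0],2],
    [[0,0.3,-0.3],[0,0,0],2],
    [[0,0.2,-0.2],[0,0,0],2]
  ]
}}

```text
t: 10.65
eef_pos: [677.4, 154.9, 29.8]
tcp_rot: [-0.787, -0.005, -0.259]
ft_force: [-0.6, 0.5, -2.3]
opening: 0.314
```

>>> {"method": "apply_moves", "body": {
  "increments": [
    [[0,0.07,-0.07],[0,0,0],2],
    [[0,0.07,-0.07],[0,0,0],2],
    [[0,0.07,-0.07],[0,0,0],2],
    [[0,0,0],[0,0,0],2],
    [[0,0,0],[0,0,0],2]
  ]
}}

```text
t: 11.28
eef_pos: [677.5, 154.5, 26.7]
tcp_rot: [-0.787, -0.005, -0.26]
ft_force: [0.1, 0.1, -2.7]
opening: 0.312
```

>>> {"method": "apply_moves", "body": {
  "increments": [
    [[0,0.07,-0.07],[0,0,0],2],
    [[0,0,0],[0,0,0],3.6],
    [[0,0,0],[0,0,0],3.6],
    [[0,0,0.4],[0,0,0],4.5],
    [[0,0,0.4],[0,0,0],5.3]
  ]
}}

```text
t: 11.9
eef_pos: [679.3, 160.3, 32.3]
tcp_rot: [-0.786, -0.005, -0.26]
ft_force: [0.1, -0.6, -0.4]
opening: 0.523
```

```bash
python3 - <<'E'
from h import *
st(); p=shot('scene'); save(p,'s3.png',4,(270,170,400,290))
E
```

```text
t 11.9 pos [679.3 160.3  32.3] rot [-45.   -0.3 -14.9] F [ 0.1 -0.6 -0.4] op 49.7 j [-0.14  0.83  1.72  1.14  0.88 -2.36]
```

View pics/s3.png

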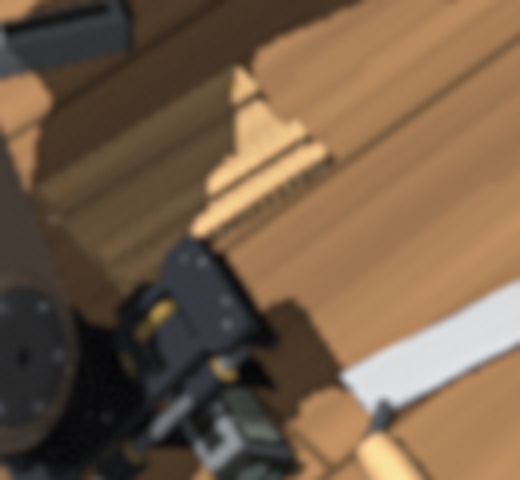

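The meter rests on the lower finger and the upper finger is clear. Now I withdraw horizontally to let it down.

>>> {"method": "apply_moves", "body": {
  "increments": [
    [[0,-0.3,-0.3],[0,0,0],5.3],
    [[0,-0.4,-0.4],[0,0,0],5.3],
    [[0,-0.4,-0.4],[0,0,0],5.3],
    [[0,-0.4,-0.4],[0,0,0],5.3],
    [[0,-0.4,-0.4],[0,0,0],5.3]
  ]
}}

```text
t: 12.58
eef_pos: [672.0, 132.9, 32.7]
tcp_rot: [-0.786, -0.006, -0.259]
ft_force: [0.7, 0.1, -0.2]
opening: 0.559
```

>>> {"method": "apply_moves", "body": {
  "increments": [
    [[0,-0.4,-0.4],[0,0,0],5.3],
    [[0,-0.4,-0.4],[0,0,0],5.3],
    [[0,-0.4,-0.4],[0,0,0],5.3],
    [[0,-0.4,-0.4],[0,0,0],5.3],
    [[0,-0.4,-0.4],[0,0,0],5.3]
  ]
}}

```text
t: 13.2
eef_pos: [664.4, 103.5, 32.9]
tcp_rot: [-0.786, -0.006, -0.26]
ft_force: [0.1, 0.8, 0.2]
opening: 0.557
```

```bash
python3 - <<'E'
from h import *
st(); p=shot('scene'); save(p,'s4.png',4,(270,170,400,290)); find(p,['meter','key_top','meter_lens'])
E
```

```text
t 13.2 pos [664.4 103.5  32.9] rot [-45.   -0.4 -14.9] F [0.1 0.8 0.2] op 52.9 j [-0.24  0.82  1.75  1.09  0.92 -2.41]
mark meter 0.89 [210. 287.  27.] px [250. 141.]
mark meter 0.66 [652. 134.  -2.] px [313. 277.]
mark meter 0.64 [387. 266.  20.] px [284. 182.]
mark key_top 0.41 [240. 309.  24.] px [263. 144.]
mark meter_lens 0.89 [717. 115.  11.] px [325. 296.]
mark meter_lens 0.86 [259. 239.  28.] px [247. 158.]
mark meter_lens 0.72 [400. 319.  20.] px [302. 175.]
```

View pics/s4.png

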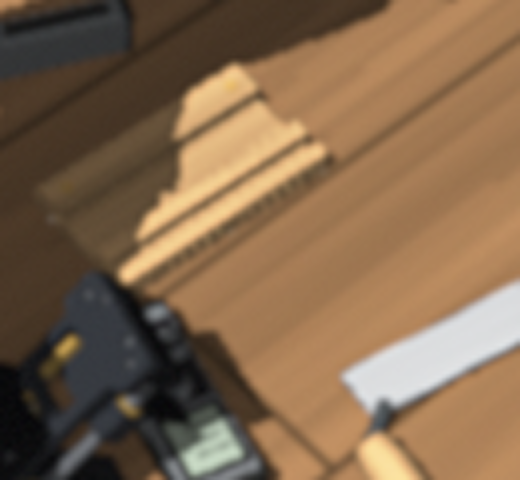

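The picture shows the meter nearly flat with the screen up. I'll back off a bit further, rise and turn the tool upright.

>>> {"method": "apply_moves", "body": {
  "increments": [
    [[0,-0.5,-0.5],[0,0,0],5.3],
    [[0,-0.6,-0.6],[0,0,0],5.3],
    [[0,-1.0,0],[0,0,0],5.3],
    [[0,-2,0.5],[0,0,0],6],
    [[0,-3,1.5],[0,0,0],8]
  ]
}}

```text
t: 14.02
eef_pos: [651.4, 59.5, 90.6]
tcp_rot: [-0.786, -0.003, -0.259]
ft_force: [-0.2, -0.5, 0.2]
opening: 0.685
```

```bash
python3 - <<'E'
from h import *
st(); s=plan([650,125,220],down(-15),10,9.5)
E
```

```text
t 14.03 pos [651.4  59.5  90.6] rot [-45.   -0.2 -14.8] F [-0.2 -0.5  0.2] op 65.1 j [-0.31  0.73  1.75  0.99  1.01 -2.33]
step mm 14.5
[[[-0.18, -0.47, 1.36], [-4.5, 0.0, 0.0], 9.5], [[-0.18, -0.58, 1.32], [-4.5, 0.0, 0.0], 9.5], [[-0.18, -0.68, 1.27], [-4.5, 0.0, 0.0], 9.5], [[-0.18, -0.78, 1.21], [-4.5, 0.0, 0.0], 9.5], [[-0.18, -0.87, 1.15], [-4.5, 0.0, 0.0], 9.5]]
[[[-0.18, -0.96, 1.08], [-4.5, 0.0, 0.0], 9.5], [[-0.18, -1.04, 1.0], [-4.5, 0.0, 0.0], 9.5], [[-0.18, -1.11, 0.91], [-4.5, 0.0, 0.0], 9.5], [[-0.18, -1.18, 0.82], [-4.5, 0.0, 0.0], 9.5], [[-0.18, -1.24, 0.73], [-4.5, 0.0, 0.0], 9.5]]
```

>>> {"method": "apply_moves", "body": {
  "increments": [
    [[-0.2,-0.6,1.3],[-4.5,0,0],9.5],
    [[-0.2,-0.7,1.3],[-4.5,0,0],9.5],
    [[-0.2,-0.7,1.3],[-4.5,0,0],9.5],
    [[-0.2,-0.8,1.2],[-4.5,0,0],9.5],
    [[-0.2,-0.9,1.1],[-4.5,0,0],9.5]
  ]
}}

```text
t: 14.65
eef_pos: [649.2, 84.1, 167.2]
tcp_rot: [-1.192, -0.011, -0.268]
ft_force: [0.1, 0.1, -0.2]
opening: 0.999
```

>>> {"method": "apply_moves", "body": {
  "increments": [
    [[-0.2,-1.0,1.1],[-4.5,0,0],9.5],
    [[-0.2,-1.0,1.0],[-4.5,0,0],9.5],
    [[-0.2,-1.1,0.9],[-4.5,0,0],9.5],
    [[-0.2,-1.2,0.8],[-4.5,0,0],9.5],
    [[-0.2,-1.2,0.7],[-4.5,0,0],9.5]
  ]
}}

```text
t: 15.28
eef_pos: [646.5, 114.4, 241.9]
tcp_rot: [-1.601, -0.021, -0.277]
ft_force: [0.6, -0.0, -0.9]
opening: 1.001
```

```bash
python3 - <<'E'
from h import *
st(); p=shot('wrist'); save(p,'w2.png',1.4); find(p,['meter','key_top','meter_lens']); find(p,['meter'],'look_for')
E
```

```text
t 15.28 pos [646.5 114.4 241.9] rot [-91.7  -1.2 -15.9] F [ 0.6 -0.  -0.9] op 95.1 j [ 0.09  0.51  1.45 -0.04  1.18 -1.19]
mark meter 0.68 [650. 135.   4.] px [303. 167.]
mark key_top 0.86 [648. 144.  36.] px [311. 168.]
mark meter_lens 0.92 [720. 123.  19.] px [308. 225.]
look meter 0.57 [637. 138.  35.] px [303. 161.]
```

View pics/w2.png

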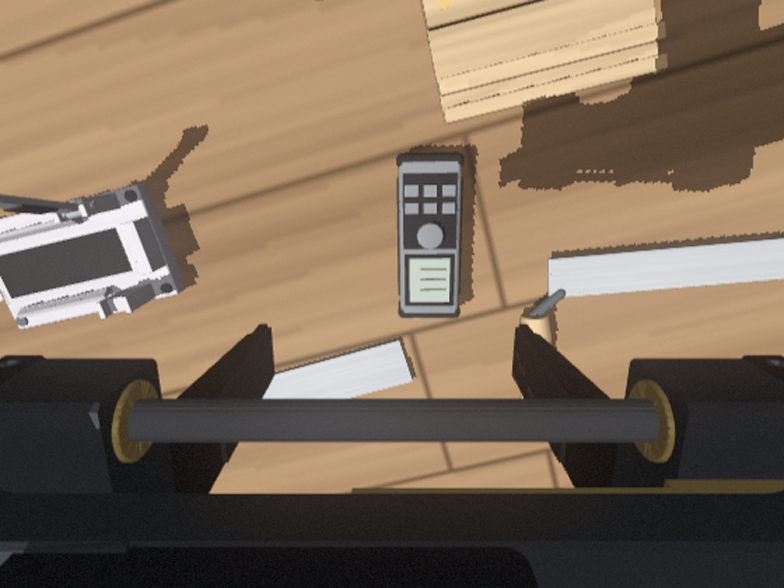

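The meter lies flat on its back, screen up, with face corners at about (399,156), (463,155), (460,317) and (399,316). The cradle is visible at left.

```bash
python3 - <<'E'
from h import *
p=shot('wrist')
c=[ray(p,u/1.4,v/1.4,28)[:2] for u,v in [(399,156),(463,155),(460,317),(399,316)]]
a=(c[0]+c[1])/2; b=(c[2]+c[3])/2; yaw=np.degrees(np.arctan2(*(b-a)[::-1])); u=(b-a)/np.linalg.norm(b-a); m=(a+b)/2
print(np.round(c,1),'mid',m,'len',np.linalg.norm(b-a),'yaw',yaw,'w',np.linalg.norm(c[1]-c[0]),np.linalg.norm(c[2]-c[3]))
k=ray(p,430/1.4,236/1.4,37)[:2]; print('key',k,'pred mid',k+5*u)
g=m+u*20; print('g',g)
s=plan([g[0],g[1],60],down(yaw),5,9.5)
E
```

```text
[[579.  133.8]
 [592.  182.4]
 [723.4 148.3]
 [708.5  97.5]] mid [650.74417902 140.49924818] len 135.16661360699555 yaw -15.092807393032295 w 50.31457680759467 53.00245524099421
key [645.67631752 141.20464129] pred mid [650.50384415 139.90272476]
g [670.05428553 135.29158206]
step mm 36.4
[[[0.28, 3.58, 0.63], [0.3, -0.1, 0.2], 9.5], [[0.29, 3.58, 0.61], [0.3, -0.1, 0.2], 9.5], [[0.31, 3.58, 0.59], [0.3, -0.1, 0.2], 9.5], [[0.32, 3.58, 0.57], [0.3, -0.1, 0.2], 9.5], [[0.34, 3.58, 0.55], [0.3, -0.1, 0.2], 9.5]]
```

>>> {"method": "apply_moves", "body": {
  "increments": [
    [[0.3,3.6,0.6],[0.3,-0.1,0.2],9.5],
    [[0.3,3.6,0.6],[0.3,-0.1,0.2],9.5],
    [[0.3,3.6,0.6],[0.3,-0.1,0.2],9.5],
    [[0.3,3.6,0.6],[0.3,-0.1,0.2],9.5],
    [[0.3,2.5,0.5],[0.3,-0.1,0.2],9.5]
  ]
}}

```text
t: 16.2
eef_pos: [670.2, 130.1, 65.5]
tcp_rot: [-1.566, -0.0, -0.276]
ft_force: [1.0, -0.2, -0.4]
opening: 0.999
```

```bash
python3 - <<'E'
from h import *
st();s=plan([670,135.2,16.5],down(-15.1),5,9.5)
E
```

```text
t 16.2 pos [670.2 130.1  65.5] rot [-89.7  -0.  -15.8] F [ 1.  -0.2 -0.4] op 94.9 j [ 0.09  0.73  1.54  0.01  0.87 -1.21]
step mm 9.9
[[[-0.03, 0.98, 0.09], [-0.1, -0.1, 0.0], 9.5], [[-0.03, 0.98, 0.09], [-0.1, -0.1, 0.0], 9.5], [[-0.03, 0.98, 0.09], [-0.1, -0.1, 0.0], 9.5], [[-0.03, 0.98, 0.1], [-0.1, -0.1, 0.0], 9.5], [[-0.03, 0.98, 0.1], [-0.1, -0.1, 0.0], 9.5]]
```

>>> {"method": "apply_moves", "body": {
  "increments": [
    [[0,1.1,0.1],[-0.1,-0.1,0],9.5],
    [[0,1.1,0.1],[-0.1,-0.1,0],9.5],
    [[0,1.1,0.1],[-0.1,-0.2,0],9.5],
    [[0,0.9,0.1],[-0.1,-0.2,0],9.5],
    [[0,0.5,0.1],[-0.1,-0.1,0],9.5]
  ]
}}

```text
t: 16.82
eef_pos: [671.3, 133.1, 15.8]
tcp_rot: [-1.575, 0.001, -0.266]
ft_force: [0.1, -0.5, 0.7]
opening: 0.999
```

```bash
python3 - <<'E'
from h import *
st();s=plan([670,135.2,16.5],down(-15.1),2,9.5)
E
```

```text
t 16.82 pos [671.3 133.1  15.8] rot [-90.2   0.  -15.2] F [ 0.1 -0.5  0.7] op 94.9 j [ 0.1   0.8   1.55 -0.    0.79 -1.2 ]
step mm 1.3
[[[-0.09, -0.03, 0.09], [0.1, -0.1, -0.0], 9.5], [[-0.09, -0.03, 0.09], [0.1, -0.1, -0.0], 9.5]]
```

>>> {"method": "apply_moves", "body": {
  "increments": [
    [[0,0,0.1],[0.2,0,0],8],
    [[0,0,0.1],[0,0,0],7],
    [[0,0,0],[0,0,0],6.2],
    [[0,0,0],[0,0,0],5.6],
    [[0,0,0],[0,0,0],5]
  ]
}}

```text
t: 17.45
eef_pos: [672.3, 135.4, 16.7]
tcp_rot: [-1.571, -0.001, -0.265]
ft_force: [0.0, -1.0, -1.4]
opening: 0.566
```

>>> {"method": "apply_moves", "body": {
  "increments": [
    [[0,0,0],[0,0,0],4.5],
    [[0,0,0],[0,0,0],4.5],
    [[0,0,0],[0,0,0],4.5],
    [[0,-0.6,0],[0,0,0],4.5],
    [[0,-1.2,0],[0,0,0],4.5]
  ]
}}

```text
t: 18.08
eef_pos: [671.5, 135.3, 34.5]
tcp_rot: [-1.571, 0.001, -0.265]
ft_force: [-0.8, 0.7, -2.0]
opening: 0.566
```

```bash
python3 - <<'E'
from h import *
st()
p=shot('top'); find(p,['cradle','cradle_seat','cradle_stop','strap_hinge','strap_catch','strap_tip'],n=1)
p=shot('wrist'); find(p,['meter','key_top','meter_lens','cradle_seat','cradle_stop','strap_hinge','strap_catch'],n=1)
E
```

```text
t 18.07 pos [671.5 135.3  34.5] rot [-90.    0.1 -15.2] F [-0.8  0.7 -2. ] op 53.7 j [ 0.1   0.77  1.54 -0.    0.83 -1.2 ]
mark cradle 0.75 [ 588. -168.    1.] px [390. 180.]
mark cradle_seat 0.93 [ 589. -169.   14.] px [391. 179.]
mark cradle_stop 0.94 [ 589. -101.   28.] px [370. 178.]
mark strap_hinge 0.85 [ 550. -119.   50.] px [378. 190.]
mark strap_catch 0.95 [ 631. -126.   51.] px [380. 163.]
mark strap_tip 0.58 [ 522. -118.  152.] px [387. 194.]
mark meter 0.9 [650. 139.  21.] px [276. 207.]
mark key_top 0.73 [650. 146.  53.] px [290. 220.]
mark meter_lens 0.78 [721. 123.  34.] px [282. 330.]
```

```bash
python3 - <<'E'
from h import *
s=plan([665,-5,200],down(-15),10,4.5)
E
```

```text
step mm 21.7
[[[0.3, -1.66, -1.37], [0.0, -0.0, -0.0], 4.5], [[0.3, -1.66, -1.37], [0.0, -0.0, -0.0], 4.5], [[0.3, -1.66, -1.37], [0.0, -0.0, -0.0], 4.5], [[0.3, -1.66, -1.37], [0.0, -0.0, -0.0], 4.5], [[0.3, -1.66, -1.37], [0.0, -0.0, -0.0], 4.5]]
[[[0.3, -1.66, -1.37], [0.0, -0.0, -0.0], 4.5], [[0.3, -1.66, -1.37], [0.0, -0.0, -0.0], 4.5], [[0.3, -1.66, -1.37], [0.0, -0.0, -0.0], 4.5], [[0.3, -1.66, -1.37], [0.0, -0.0, -0.0], 4.5], [[0.3, -1.66, -1.37], [0.0, -0.0, -0.0], 4.5]]
```

>>> {"method": "apply_moves", "body": {
  "increments": [
    [[0.3,-1.6,-1.4],[0,0,0],4.5],
    [[0.3,-1.6,-1.4],[0,0,0],4.5],
    [[0.3,-1.6,-1.4],[0,0,0],4.5],
    [[0.3,-1.6,-1.4],[0,0,0],4.5],
    [[0.3,-1.6,-1.4],[0,0,0],4.5]
  ]
}}

```text
t: 19.45
eef_pos: [667.7, 58.6, 120.2]
tcp_rot: [-1.571, -0.0, -0.265]
ft_force: [0.1, 0.0, -2.4]
opening: 0.567
```

>>> {"method": "apply_moves", "body": {
  "increments": [
    [[0.3,-1.6,-1.4],[0,0,0],4.5],
    [[0.3,-1.6,-1.4],[0,0,0],4.5],
    [[0.3,-1.6,-1.4],[0,0,0],4.5],
    [[0.3,-1.6,-1.4],[0,0,0],4.5],
    [[0,0,0],[0,0,0],4.5]
  ]
}}

```text
t: 20.08
eef_pos: [664.7, -4.1, 190.8]
tcp_rot: [-1.571, -0.003, -0.267]
ft_force: [-0.9, -0.3, -2.9]
opening: 0.565
```

```bash
python3 - <<'E'
from h import *
st(); p=shot('wrist'); save(p,'w3.png',2,(0,20,400,320)); find(p,['meter','key_top','meter_lens','cradle','cradle_seat','cradle_stop','strap_hinge','strap_catch','strap_tip'],n=1)
np.save('w3W.npy',p['W']); print(p['cx'],p['cy'],p['f'])
E
```

```text
t 20.07 pos [664.7  -4.1 190.8] rot [-90.   -0.2 -15.3] F [-0.9 -0.3 -2.9] op 53.7 j [-0.11  0.57  1.48 -0.    1.09 -1.41]
mark meter 0.59 [640.   1. 175.] px [277. 200.]
mark key_top 0.62 [640.   5. 211.] px [283. 218.]
mark meter_lens 0.89 [714. -15. 192.] px [285. 331.]
mark cradle 0.83 [ 592. -176.   -1.] px [111. 158.]
mark cradle_seat 0.69 [ 583. -172.   11.] px [104. 150.]
mark cradle_stop 0.59 [ 589. -106.   27.] px [161. 140.]
mark strap_hinge 0.56 [ 548. -119.   55.] px [119. 101.]
mark strap_catch 0.63 [ 626. -124.   51.] px [148. 185.]
mark strap_tip 0.89 [ 522. -118.  153.] px [23. 53.]
280.4552752087192 201.9423640606707 332.24806755832174
```

View pics/w3.png

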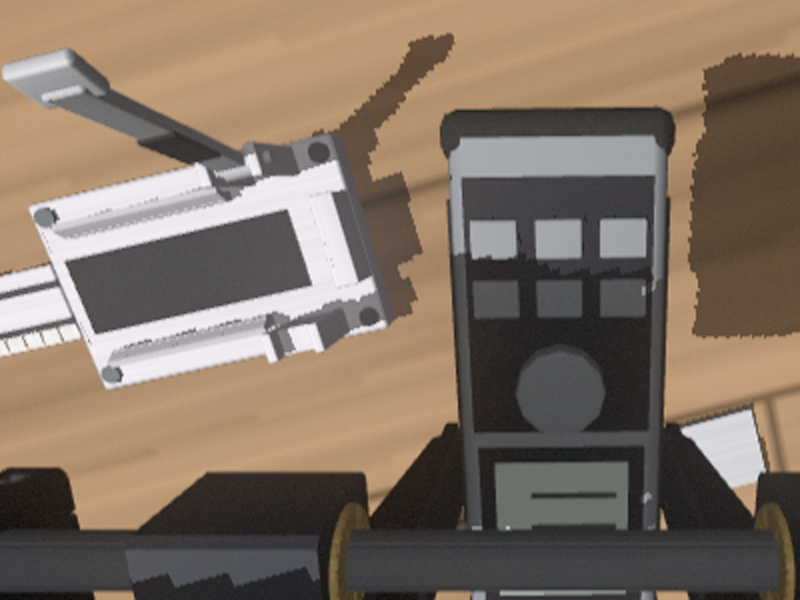

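The cradle bed corners show at crop pixels of about (30,208), (107,388), (388,322) and (342,135). The meter is held level with its tail at the top and the strap is leaning back.

```bash
python3 - <<'E'
from h import *
p={'W':np.load('w3W.npy'),'cx':280.455,'cy':201.942,'f':332.248}
L=[(80,-50),(80,50),(-80,50),(-80,-50)]; V=[(30,208),(107,388),(388,322),(342,135)]
c=np.array([ray(p,u/2,v/2+20,18)[:2] for u,v in V]); print(np.round(c,1))
L=np.array(L,float); m=c.mean(0); d=c-m
a=np.arctan2((L[:,0]*d[:,1]-L[:,1]*d[:,0]).sum(),(L*d).sum()); Rm=np.array([[np.cos(a),-np.sin(a)],[np.sin(a),np.cos(a)]])
print('cradle',m,'yaw',np.degrees(a),'res',np.round(d-L@Rm.T,1).tolist(), [round(float(np.linalg.norm(c[i]-c[i-1])),1) for i in range(4)])
for nm,q,z in [('stop',(-70,0),30),('hinge',(-48,-41),53),('catch',(-48,41),53)]: 
    w=m+Rm@np.array(q); print(nm,np.round(w,1),'px view',(np.array(proj(p,[*w,z]))-[0,20])*2)
T,s=tool()
for z in (198,203):
    for v in [(450,118),(668,118),(558,108)]: 
        w=ray(p,v[0]/2,v[1]/2+20,z); print(z,'tail in tool',np.round(np.linalg.inv(T)@np.append(w,1),1)[:3])
w=ray(p,560/2,(392)/2+20,190.8-16.5+37); print('key in tool',np.round(np.linalg.inv(T)@np.append(w,1),1)[:3])
E
```

```text
[[ 535.1 -244.7]
 [ 632.2 -249.4]
 [ 638.   -90.6]
 [ 543.9  -81.3]]
cradle [ 587.31891387 -166.49290791] yaw -93.02632619283504 res [[1.9, -1.0], [-0.8, -0.3], [-3.4, -1.4], [2.3, 2.7]] [163.6, 97.3, 158.8, 94.6]
stop [591.  -96.6] px view [338.57586226 239.79400856]
hinge [ 548.9 -116.4] px view [246.52540361 163.67456705]
catch [ 630.8 -120.7] px view [304.73812043 339.36120236]
198 tail in tool [-88.3  -9.1 -26.2]
198 tail in tool [-88.2  -9.2  24.1]
198 tail in tool [-90.4  -9.1  -1.2]
203 tail in tool [-87.9 -14.1 -25.4]
203 tail in tool [-87.7 -14.2  23.4]
203 tail in tool [-89.9 -14.1  -1.2]
key in tool [-26.1 -22.4  -1. ]
```

```bash
python3 - <<'E'
from h import *
s=plan([587,-194.5,205],down(-92.7),10,4.5)
E
```

```text
step mm 20.7
[[[-0.24, -0.16, -2.05], [0.0, 7.8, 0.0], 4.5], [[0.04, -0.16, -2.07], [0.0, 7.8, 0.0], 4.5], [[0.32, -0.16, -2.04], [0.0, 7.8, 0.0], 4.5], [[0.59, -0.16, -1.98], [0.0, 7.8, 0.0], 4.5], [[0.85, -0.16, -1.89], [0.0, 7.8, 0.0], 4.5]]
[[[1.1, -0.16, -1.75], [0.0, 7.8, 0.0], 4.5], [[1.32, -0.16, -1.59], [0.0, 7.8, 0.0], 4.5], [[1.53, -0.16, -1.4], [0.0, 7.8, 0.0], 4.5], [[1.7, -0.16, -1.18], [0.0, 7.8, 0.0], 4.5], [[1.84, -0.16, -0.94], [0.0, 7.8, 0.0], 4.5]]
```

>>> {"method": "apply_moves", "body": {
  "increments": [
    [[-0.2,-0.2,-2.0],[0,7.8,0],4.5],
    [[0,-0.2,-2.0],[0,7.8,0],4.5],
    [[0.3,-0.2,-2.0],[0,7.8,0],4.5],
    [[0.6,-0.2,-2.0],[0,7.8,0],4.5],
    [[0.8,-0.2,-1.9],[0,7.8,0],4.5]
  ]
}}

```text
t: 21.2
eef_pos: [624.1, -97.1, 198.3]
tcp_rot: [-1.572, 0.0, -0.963]
ft_force: [0.0, 0.0, -2.8]
opening: 0.565
```

>>> {"method": "apply_moves", "body": {
  "increments": [
    [[1.1,-0.2,-1.8],[0,7.8,0],4.5],
    [[1.3,-0.2,-1.6],[0,7.8,0],4.5],
    [[1.5,-0.2,-1.4],[0,7.8,0],4.5],
    [[1.7,-0.2,-1.2],[0,7.8,0],4.5],
    [[1.4,0,-0.6],[0,5,0],4.5]
  ]
}}

```text
t: 21.82
eef_pos: [583.1, -189.8, 206.6]
tcp_rot: [-1.572, -0.0, -1.617]
ft_force: [0.9, -0.7, -3.1]
opening: 0.565
```

```bash
python3 - <<'E'
from h import *
st(); s=plan([587,-194.5,110],down(-92.7),5,4.5)
E
```

```text
t 21.82 pos [ 583.1 -189.8  206.6] rot [-90.1  -0.  -92.6] F [ 0.9 -0.7 -3.1] op 53.6 j [-0.42  0.48  1.6  -0.    1.06 -0.38]
step mm 19.3
[[[0.09, 1.93, 0.08], [0.0, 0.0, 0.0], 4.5], [[0.09, 1.93, 0.08], [0.0, 0.0, 0.0], 4.5], [[0.09, 1.93, 0.08], [0.0, 0.0, 0.0], 4.5], [[0.09, 1.93, 0.08], [0.0, 0.0, 0.0], 4.5], [[0.09, 1.93, 0.08], [0.0, 0.0, 0.0], 4.5]]
```

>>> {"method": "apply_moves", "body": {
  "increments": [
    [[0.1,2.4,0.1],[0,0,0],4.5],
    [[0.1,2.4,0.1],[0,0,0],4.5],
    [[0.1,2.4,0.1],[0,0,0],4.5],
    [[0.1,2.4,0.1],[0,0,0],4.5],
    [[0.1,2.0,0],[0,0,0],4.5]
  ]
}}

```text
t: 22.45
eef_pos: [587.7, -196.7, 89.1]
tcp_rot: [-1.568, -0.002, -1.62]
ft_force: [0.1, -0.7, -2.9]
opening: 0.564
```

```bash
python3 - <<'E'
from h import *
st(); p=shot('wrist'); st(); save(p,'w4.png',2,(90,0,470,280)); find(p,['meter','key_top','cradle_stop','strap_hinge','strap_catch'],n=1)
np.save('w4W.npy',p['W'])
E
```

```text
t 22.45 pos [ 587.7 -196.7   89.1] rot [-89.8  -0.1 -92.8] F [ 0.1 -0.7 -2.9] op 53.6 j [-0.43  0.63  1.69 -0.    0.82 -0.38]
t 22.5 pos [ 586.6 -196.4   86.6] rot [-90.   -0.1 -92.8] F [-0.9  1.  -5.1] op 53.6 j [-0.43  0.63  1.7  -0.    0.82 -0.38]
mark meter 0.89 [ 587. -177.   74.] px [278. 210.]
mark key_top 0.66 [ 590. -169.  111.] px [283. 216.]
mark cradle_stop 0.64 [ 589. -103.   29.] px [275.  82.]
mark strap_hinge 0.65 [ 546. -121.   54.] px [205. 114.]
mark strap_catch 0.64 [ 589. -104.   25.] px [276.  83.]
```

View pics/w4.png

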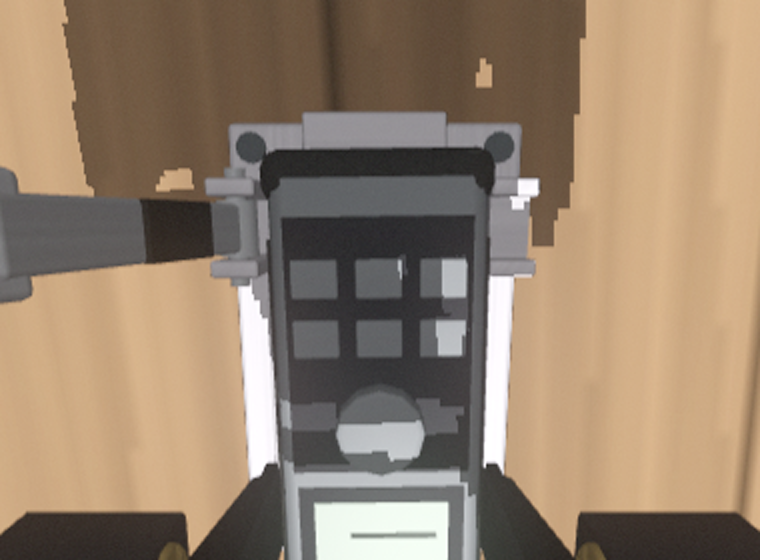

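The view shows the meter above the cradle, roughly centred. The rear bed corners are at about (230,125) and (521,125), and the rear top edge of the stop runs from (303,113) to (446,113).

```bash
python3 - <<'E'
from h import *
p={'W':np.load('w4W.npy'),'cx':280.455,'cy':201.942,'f':332.248}
T=p['W']; 
M=np.eye(4); from cell import read_camera
Rt=R.from_euler('xyz',np.radians([-89.8,-.1,-92.8])).as_matrix(); tcp=np.array([587.7,-196.7,89.1])
for n,pts,z in [('bedrear',[(230,125),(521,125)],18),('stopback',[(303,113),(446,113)],42),('screws',[(251,147),(500,147)],18),('tailtop',[(266,160),(491,160)],89-16.5+28),('sides',[(283,470),(484,470)],89-16.5+28),('key',[(380,430)],89-16.5+37),('lipouter',[(249,470),(503,470)],18)]:
    w=[ray(p,u/2+90,v/2,z) for u,v in pts]; print(n,np.round(w,1).tolist(),'mid',np.round(np.mean(w,0),1),'tool',np.round(Rt.T@(np.mean(w,0)-tcp),1),'angle',np.degrees(np.arctan2(*(w[-1]-w[0])[[1,0]])))
E
```

```text
bedrear [[542.1, -87.8, 18.0], [640.2, -92.7, 18.0]] mid [591.2 -90.3  18. ] tool [-106.6   70.9   -2. ] angle -2.839017781504163
stopback [[569.4, -88.8, 42.0], [612.6, -91.0, 42.0]] mid [591.  -89.9  42. ] tool [-106.9   46.9   -2.1] angle -2.8364442297937162
screws [[548.5, -95.1, 18.0], [633.1, -99.3, 18.0]] mid [590.8 -97.2  18. ] tool [-99.6  70.9  -2. ] angle -2.8437966697117987
tailtop [[566.0, -106.8, 100.5], [616.6, -109.3, 100.5]] mid [ 591.3 -108.   100.5] tool [-88.7 -11.6  -0.7] angle -2.846658147542674
sides [[563.2, -181.2, 100.5], [614.4, -183.8, 100.5]] mid [ 588.8 -182.5  100.5] tool [-14.2 -11.4   0.4] angle -2.924395928359634
key [[588.6, -168.8, 109.5]] mid [ 588.6 -168.8  109.5] tool [-27.8 -20.5  -0.4] angle 0.0
lipouter [[535.7, -211.9, 18.0], [634.1, -216.9, 18.0]] mid [ 584.9 -214.4   18. ] tool [17.7 71.1 -2.2] angle -2.9243959283596377
```

```bash
python3 - <<'E'
from h import *
st(); s=plan([585.9,-196.7,50],down(-92.85),5,4.5)
E
```

```text
t 22.75 pos [ 588.1 -196.9   91.1] rot [-89.7  -0.2 -92.8] F [-0.7  0.4 -2.5] op 54.0 j [-0.43  0.62  1.69 -0.    0.82 -0.38]
step mm 8.2
[[[-0.0, 0.82, -0.05], [-0.1, 0.0, 0.0], 4.5], [[-0.0, 0.82, -0.05], [-0.1, 0.0, 0.0], 4.5], [[-0.0, 0.82, -0.05], [-0.1, 0.0, 0.0], 4.5], [[-0.0, 0.82, -0.05], [-0.1, 0.0, 0.0], 4.5], [[-0.0, 0.82, -0.05], [-0.1, 0.0, 0.0], 4.5]]
```

>>> {"method": "apply_moves", "body": {
  "increments": [
    [[0,1.0,-0.05],[-0.1,0,0],4.5],
    [[0,1.0,-0.05],[-0.1,0,0],4.5],
    [[0,0.9,-0.05],[-0.1,0,0],4.5],
    [[0,0.8,-0.05],[0,0,0],4.5],
    [[0,0.2,0],[0,0,0],4.5]
  ]
}}

```text
t: 23.38
eef_pos: [586.5, -197.0, 50.6]
tcp_rot: [-1.57, -0.003, -1.62]
ft_force: [-0.2, 0.5, -2.8]
opening: 0.564
```

```bash
python3 - <<'E'
from h import *
st(); s=plan([585.9,-196.7,37],down(-92.85),5,4.5)
E
```

```text
t 23.38 pos [ 586.5 -197.    50.6] rot [-90.   -0.2 -92.8] F [-0.2  0.5 -2.8] op 53.6 j [-0.43  0.68  1.72 -0.    0.74 -0.38]
step mm 2.7
[[[-0.01, 0.27, -0.01], [-0.0, 0.0, 0.0], 4.5], [[-0.01, 0.27, -0.01], [-0.0, 0.0, 0.0], 4.5], [[-0.01, 0.27, -0.01], [-0.0, 0.0, 0.0], 4.5], [[-0.01, 0.27, -0.01], [-0.0, 0.0, 0.0], 4.5], [[-0.0, 0.27, -0.01], [-0.0, 0.0, 0.0], 4.5]]
```

>>> {"method": "apply_moves", "body": {
  "increments": [
    [[0,0.35,0],[0,0,0],4.5],
    [[0,0.3,0],[0,0,0],4.5],
    [[0,0.25,0],[0,0,0],4.5],
    [[0,0.2,0],[0,0,0],4.5],
    [[0,0.15,0],[0,0,0],4.5]
  ]
}}

```text
t: 24.0
eef_pos: [586.8, -197.2, 37.7]
tcp_rot: [-1.569, -0.004, -1.62]
ft_force: [-0.1, 0.6, -1.6]
opening: 0.569
```

>>> {"method": "apply_moves", "body": {
  "increments": [
    [[0,0.06,0],[0,0,0],4.5],
    [[0,0.06,0],[0,0,0],4.5],
    [[0,0.06,0],[0,0,0],4.5],
    [[0,0,0],[0,0,0],4.5],
    [[0,0,0],[0,0,0],4.5]
  ]
}}

```text
t: 24.62
eef_pos: [586.9, -197.2, 35.9]
tcp_rot: [-1.569, -0.004, -1.62]
ft_force: [-0.5, -0.9, -2.7]
opening: 0.565
```

>>> {"method": "apply_moves", "body": {
  "increments": [
    [[0,0.05,-0.05],[0,0,0],4.5],
    [[0,0.05,-0.05],[0,0,0],4.5],
    [[0,0,0],[0,0,0],4.5],
    [[0,0,0],[0,0,0],4.5],
    [[0,0,0],[0,0,0],4.5]
  ]
}}

```text
t: 25.25
eef_pos: [586.0, -197.1, 35.0]
tcp_rot: [-1.569, -0.004, -1.62]
ft_force: [0.4, 0.5, -1.5]
opening: 0.566
```

>>> {"method": "apply_moves", "body": {
  "increments": [
    [[0,0.05,0],[0,0,0],4.5],
    [[0,0.05,0],[0,0,0],4.5],
    [[0,0,0],[0,0,0],4.5],
    [[0,0,0],[0,0,0],4.5],
    [[0,0,0],[0,0,0],4.5]
  ]
}}

```text
t: 25.88
eef_pos: [586.0, -197.2, 34.7]
tcp_rot: [-1.569, -0.004, -1.62]
ft_force: [-0.4, -1.0, 0.9]
opening: 0.568
```

The meter is on the bed. Now I slide it toward the stop.

>>> {"method": "apply_moves", "body": {
  "increments": [
    [[-0.1,0,0],[0,0,0],4.5],
    [[-0.1,0,0],[0,0,0],4.5],
    [[-0.1,0,0],[0,0,0],4.5],
    [[-0.1,0,0],[0,0,0],4.5],
    [[0,0,0],[0,0,0],4.5]
  ]
}}

```text
t: 26.5
eef_pos: [586.5, -193.4, 34.7]
tcp_rot: [-1.568, -0.005, -1.62]
ft_force: [-0.5, 0.0, -0.1]
opening: 0.567
```

>>> {"method": "apply_moves", "body": {
  "increments": [
    [[-0.06,0,0],[0,0,0],4.5],
    [[-0.06,0,0],[0,0,0],4.5],
    [[0,0,0],[0,0,0],4.5],
    [[0,0,0],[0,0,0],4.5],
    [[0,0,0],[0,0,0],4.5]
  ]
}}

```text
t: 27.12
eef_pos: [586.5, -193.0, 34.8]
tcp_rot: [-1.567, -0.006, -1.62]
ft_force: [-0.4, -2.2, -0.9]
opening: 0.568
```

>>> {"method": "apply_moves", "body": {
  "increments": [
    [[-0.1,0,0],[0,0,0],4.5],
    [[-0.1,0,0],[0,0,0],4.5],
    [[-0.1,0,0],[0,0,0],4.5],
    [[-0.1,0,0],[0,0,0],4.5],
    [[-0.1,0,0],[0,0,0],4.5]
  ]
}}

```text
t: 27.75
eef_pos: [586.5, -192.9, 35.4]
tcp_rot: [-1.566, -0.012, -1.619]
ft_force: [-3.1, -9.4, -0.1]
opening: 0.563
```

```bash
python3 - <<'E'
from h import *
st(); p=shot('wrist'); save(p,'w5.png',2,(130,30,430,300)); find(p,['key_top','cradle_stop'],n=1)
E
```

```text
t 27.75 pos [ 586.5 -192.9   35.4] rot [-89.7  -0.7 -92.8] F [-3.1 -9.4 -0.1] op 53.5 j [-0.42  0.7   1.73 -0.01  0.7  -0.36]
mark key_top 0.94 [ 589. -165.   55.] px [283. 216.]
mark cradle_stop 0.57 [ 590. -101.   26.] px [278.  77.]
```

View pics/w5.png

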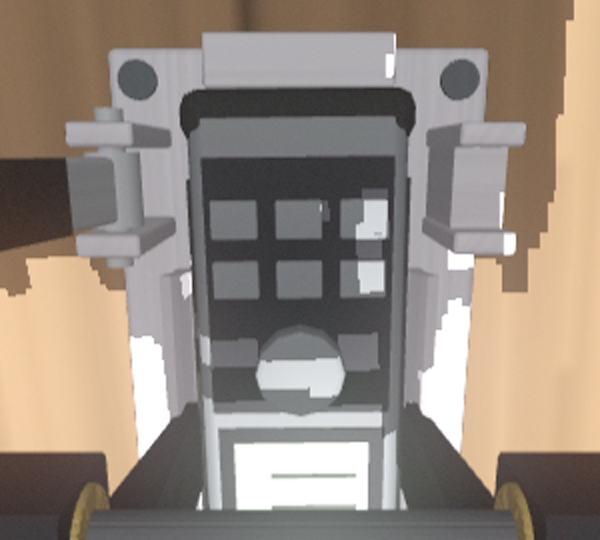

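The tail bumper is flush with the stop plate, with about 9 N of push. The meter lies centred between the lips. Releasing.

>>> {"method": "apply_moves", "body": {
  "increments": [
    [[0,0,0],[0,0,0],5.6],
    [[0,0,0],[0,0,0],6.5],
    [[0,0,0],[0,0,0],7.5],
    [[0,0,0],[0,0,0],7.5],
    [[0,0,0],[0,0,0],7.5]
  ]
}}

```text
t: 28.52
eef_pos: [586.6, -192.1, 35.4]
tcp_rot: [-1.566, -0.011, -1.619]
ft_force: [-0.1, -0.6, 0.0]
opening: 0.789
```

>>> {"method": "apply_moves", "body": {
  "increments": [
    [[0,-0.5,0],[0,0,0],7.5],
    [[0,-1.5,0],[0,0,0],7.5],
    [[0,-2.5,0],[0,0,0],7.5],
    [[0,-3,0],[0,0,0],7.5],
    [[0,-3,0],[0,0,0],6]
  ]
}}

```text
t: 29.15
eef_pos: [585.7, -190.5, 145.0]
tcp_rot: [-1.568, -0.011, -1.619]
ft_force: [0.9, 0.9, 0.6]
opening: 0.73
```

```bash
python3 - <<'E'
from h import *
st(); p=shot('wrist'); W=p['W']; find(p,['meter','key_top','cradle_stop','strap_hinge','strap_catch','strap_tip'],n=1)
cv2.imwrite('pics/w6.png',p['img'][:,:,::-1]); np.save('w6W.npy',W)
p=shot('top'); find(p,['strap_tip','meter','key_top','strap_hinge'],n=1)
E
```

```text
t 29.15 pos [ 585.7 -190.5  145. ] rot [-89.8  -0.6 -92.8] F [0.9 0.9 0.6] op 69.3 j [-0.42  0.55  1.66 -0.01  0.92 -0.36]
mark meter 0.56 [ 580. -175.   18.] px [274. 178.]
mark key_top 0.81 [ 589. -159.   57.] px [282. 168.]
mark cradle_stop 0.86 [ 589. -105.   27.] px [280.  96.]
mark strap_hinge 0.82 [ 551. -121.   52.] px [231. 120.]
mark strap_catch 0.85 [ 627. -126.   55.] px [331. 121.]
mark strap_tip 0.91 [ 522. -120.  152.] px [140. 127.]
mark strap_tip 0.67 [ 767. -121.   -1.] px [373. 124.]
mark meter 0.89 [ 589. -170.   20.] px [392. 179.]
mark key_top 0.36 [ 590. -164.   54.] px [393. 176.]
mark strap_hinge 0.94 [ 550. -121.   52.] px [379. 190.]
```

```bash
cat > strap.py <<'E'
from h import *
H=np.array([549.5,-122,53]); yaw=-92.8
def tcp(th,r,gap=0):
    t=np.radians(th); s=r*np.cos(t)-(3+gap)*np.sin(t)-12; return np.array([H[0]+s*.9988,H[1]-s*.0497,H[2]+r*np.sin(t)+(3+gap)*np.cos(t)])
E
python3 - <<'E'
from strap import *
st()
s=plan([530,-150,235],down(yaw),5,0.5)
s=plan([482,-119,200],down(yaw),5,0,s)
s=plan([482,-119,124],down(yaw),5,0,s)
print(np.round([tcp(t,75) for t in (107,90,60,30,0)],1).tolist(),np.round(tcp(0,50),1))
E
```

```text
t 29.75 pos [ 585.5 -190.5  142.4] rot [-89.9  -0.6 -92.8] F [ 0.2  0.1 -0.5] op 60.1 j [-0.42  0.55  1.66 -0.01  0.92 -0.36]
step mm 23.1
[[[-0.74, -1.86, -1.15], [-0.0, 0.0, 0.1], 0.5], [[-0.74, -1.86, -1.15], [-0.0, 0.0, 0.1], 0.5], [[-0.74, -1.86, -1.15], [-0.0, 0.0, 0.1], 0.5], [[-0.75, -1.86, -1.15], [-0.0, 0.0, 0.1], 0.5], [[-0.75, -1.85, -1.15], [-0.0, 0.0, 0.1], 0.5]]
step mm 13.4
[[[-0.57, 0.7, -0.99], [0.0, 0.0, 0.0], 0], [[-0.57, 0.7, -0.99], [0.0, 0.0, 0.0], 0], [[-0.57, 0.7, -0.99], [0.0, 0.0, 0.0], 0], [[-0.57, 0.7, -0.99], [0.0, 0.0, 0.0], 0], [[-0.57, 0.7, -0.99], [0.0, 0.0, 0.0], 0]]
step mm 15.2
[[[-0.0, 1.52, -0.0], [0.0, 0.0, 0.0], 0], [[-0.0, 1.52, -0.0], [0.0, 0.0, 0.0], 0], [[-0.0, 1.52, -0.0], [0.0, 0.0, 0.0], 0], [[-0.0, 1.52, -0.0], [0.0, 0.0, 0.0], 0], [[-0.0, 1.52, -0.0], [0.0, 0.0, 0.0], 0]]
[[512.7, -120.2, 123.8], [534.5, -121.3, 128.0], [572.4, -123.1, 119.5], [600.9, -124.6, 93.1], [612.4, -125.1, 56.0]] [ 587.5 -123.9   56. ]
```

>>> {"method": "apply_moves", "body": {
  "increments": [
    [[0,-2.6,0],[0,0,0.1],4],
    [[0,-2.6,0],[0,0,0.1],2],
    [[-0.7,-2.2,-1.4],[0,0,0.1],0],
    [[-1.4,-1.0,-2.0],[0,0,0.1],0],
    [[-1.6,-0.5,-2.2],[0,0,0.1],0]
  ]
}}

```text
t: 30.38
eef_pos: [530.4, -149.9, 231.6]
tcp_rot: [-1.573, 0.0, -1.62]
ft_force: [0.1, 0.7, 0.4]
opening: 0.158
```

>>> {"method": "apply_moves", "body": {
  "increments": [
    [[-1.2,0,-1.5],[0,0,0],0],
    [[-1.1,0,-1.5],[0,0,0],0],
    [[-0.6,0,-1.2],[0,0,0],0],
    [[-0.5,0.5,-0.8],[0,0,0],0],
    [[0,0,0],[0,0,0],0]
  ]
}}

```text
t: 31.0
eef_pos: [479.5, -111.7, 226.7]
tcp_rot: [-1.573, 0.0, -1.619]
ft_force: [0.7, -0.5, -0.0]
opening: 0.001
```

```bash
python3 - <<'E'
from strap import *
st()
s=plan([480,-119,124],down(yaw),10,0)
E
```

```text
t 31.0 pos [ 479.5 -111.7  226.7] rot [-90.1   0.  -92.8] F [ 0.7 -0.5 -0. ] op 0.1 j [-0.36  0.29  1.86 -0.    1.   -0.31]
step mm 10.3
[[[0.07, 1.03, 0.01], [0.0, 0.0, -0.0], 0], [[0.07, 1.03, 0.01], [0.0, 0.0, -0.0], 0], [[0.07, 1.03, 0.01], [0.0, 0.0, -0.0], 0], [[0.07, 1.03, 0.01], [0.0, 0.0, -0.0], 0], [[0.07, 1.03, 0.01], [0.0, 0.0, -0.0], 0]]
[[[0.07, 1.03, 0.01], [0.0, 0.0, -0.0], 0], [[0.07, 1.03, 0.01], [0.0, 0.0, -0.0], 0], [[0.07, 1.03, 0.01], [0.0, 0.0, -0.0], 0], [[0.07, 1.03, 0.01], [0.0, 0.0, -0.0], 0], [[0.07, 1.03, 0.01], [0.0, 0.0, -0.0], 0]]
```

>>> {"method": "apply_moves", "body": {
  "increments": [
    [[0.2,2.2,0],[0,0,0],0],
    [[0.2,2.2,0],[0,0,0],0],
    [[0.2,2.2,0],[0,0,0],0],
    [[0.2,2.0,0],[0,0,0],0],
    [[0,1.2,0],[0,0,0],0]
  ]
}}

```text
t: 31.62
eef_pos: [481.9, -121.9, 126.1]
tcp_rot: [-1.569, -0.001, -1.62]
ft_force: [0.5, 0.3, -0.2]
opening: 0.003
```

```bash
python3 - <<'E'
from strap import *
st()
s=plan(tcp(107,75),down(yaw),3,0)
s=plan(tcp(90,75),down(yaw),3,0,s)
for th,r in [(75,75),(60,74),(45,72),(30,68),(15,62),(3,55)]: s=plan(tcp(th,r),down(yaw),3,0,s)
E
```

```text
t 31.62 pos [ 481.9 -121.9  126.1] rot [-89.9  -0.1 -92.8] F [ 0.5  0.3 -0.2] op 0.3 j [-0.38  0.43  1.97 -0.    0.74 -0.33]
step mm 10.3
[[[-0.11, 0.08, 1.02], [-0.0, -0.0, 0.0], 0], [[-0.11, 0.07, 1.02], [-0.0, -0.0, 0.0], 0], [[-0.11, 0.07, 1.02], [-0.0, -0.0, 0.0], 0]]
step mm 7.4
[[[0.0, -0.14, 0.73], [0.0, 0.0, 0.0], 0], [[0.0, -0.14, 0.73], [0.0, 0.0, 0.0], 0], [[0.0, -0.14, 0.73], [0.0, 0.0, 0.0], 0]]
step mm 6.5
[[[0.0, 0.06, 0.65], [0.0, 0.0, 0.0], 0], [[0.0, 0.06, 0.65], [0.0, 0.0, 0.0], 0], [[0.0, 0.06, 0.65], [0.0, 0.0, 0.0], 0]]
step mm 6.5
[[[0.0, 0.25, 0.6], [0.0, 0.0, 0.0], 0], [[0.0, 0.25, 0.6], [0.0, 0.0, 0.0], 0], [[0.0, 0.25, 0.6], [0.0, 0.0, 0.0], 0]]
step mm 6.4
[[[0.0, 0.42, 0.48], [0.0, 0.0, 0.0], 0], [[0.0, 0.42, 0.48], [0.0, 0.0, 0.0], 0], [[0.0, 0.42, 0.48], [0.0, 0.0, 0.0], 0]]
step mm 6.2
[[[0.0, 0.55, 0.29], [0.0, 0.0, 0.0], 0], [[0.0, 0.55, 0.29], [0.0, 0.0, 0.0], 0], [[0.0, 0.55, 0.29], [0.0, 0.0, 0.0], 0]]
step mm 5.9
[[[0.0, 0.59, 0.06], [0.0, 0.0, 0.0], 0], [[0.0, 0.59, 0.06], [0.0, 0.0, 0.0], 0], [[0.0, 0.59, 0.06], [0.0, 0.0, 0.0], 0]]
step mm 4.6
[[[-0.0, 0.44, -0.14], [0.0, 0.0, 0.0], 0], [[-0.0, 0.44, -0.14], [0.0, 0.0, 0.0], 0], [[-0.0, 0.44, -0.14], [0.0, 0.0, 0.0], 0]]
```

>>> {"method": "apply_moves", "body": {
  "increments": [
    [[0,0,1.0],[0,0,0],0],
    [[0,0,1.0],[0,0,0],0],
    [[0,0,0.9],[0,0,0],0],
    [[0,-0.1,0.7],[0,0,0],0],
    [[0,-0.1,0.7],[0,0,0],0]
  ]
}}

```text
t: 32.25
eef_pos: [528.8, -124.5, 129.4]
tcp_rot: [-1.568, -0.001, -1.62]
ft_force: [-0.2, 0.4, -1.2]
opening: 0.002
```

>>> {"method": "apply_moves", "body": {
  "increments": [
    [[0,0,0.7],[0,0,0],0],
    [[0,0,0.7],[0,0,0],0],
    [[0,0,0.7],[0,0,0],0],
    [[0,0.1,0.6],[0,0,0],0],
    [[0,0.1,0.6],[0,0,0],0]
  ]
}}

```text
t: 32.88
eef_pos: [564.0, -126.1, 127.5]
tcp_rot: [-1.568, -0.001, -1.62]
ft_force: [-0.7, -0.0, -0.9]
opening: 0.01
```

```bash
python3 - <<'E'
from strap import *
st(); p=shot('top'); find(p,['strap_tip','strap_hinge'],n=2); p=shot('scene'); find(p,['strap_tip'],n=2)
s=plan(tcp(58,74),down(yaw),2,0)
for th,r in [(45,72),(30,68),(15,62),(3,55)]: s=plan(tcp(th,r),down(yaw),3,0,s)
E
```

```text
t 32.88 pos [ 564.  -126.1  127.5] rot [-89.8  -0.1 -92.8] F [-0.7 -0.  -0.9] op 0.9 j [-0.33  0.53  1.77 -0.    0.84 -0.28]
mark strap_tip 0.42 [ 572. -119.  155.] px [387. 175.]
mark strap_tip 0.29 [ 588. -168.   16.] px [391. 179.]
mark strap_hinge 0.96 [ 549. -119.   50.] px [378. 190.]
step mm 7.5
[[[-0.17, 0.52, 0.52], [-0.1, -0.0, 0.0], 0], [[-0.17, 0.52, 0.52], [-0.1, -0.0, 0.0], 0]]
step mm 5.5
[[[0.0, 0.38, 0.4], [0.0, 0.0, 0.0], 0], [[0.0, 0.38, 0.4], [0.0, 0.0, 0.0], 0], [[0.0, 0.38, 0.4], [0.0, 0.0, 0.0], 0]]
step mm 6.2
[[[0.0, 0.55, 0.29], [0.0, 0.0, 0.0], 0], [[0.0, 0.55, 0.29], [0.0, 0.0, 0.0], 0], [[0.0, 0.55, 0.29], [0.0, 0.0, 0.0], 0]]
step mm 5.9
[[[0.0, 0.59, 0.06], [0.0, 0.0, 0.0], 0], [[0.0, 0.59, 0.06], [0.0, 0.0, 0.0], 0], [[0.0, 0.59, 0.06], [0.0, 0.0, 0.0], 0]]
step mm 4.6
[[[-0.0, 0.44, -0.14], [0.0, 0.0, 0.0], 0], [[-0.0, 0.44, -0.14], [0.0, 0.0, 0.0], 0], [[-0.0, 0.44, -0.14], [0.0, 0.0, 0.0], 0]]
```

>>> {"method": "apply_moves", "body": {
  "increments": [
    [[-0.1,0.5,0.5],[0,0,0],0],
    [[-0.1,0.5,0.5],[0,0,0],0],
    [[0,0.4,0.4],[0,0,0],0],
    [[0,0.4,0.4],[0,0,0],0],
    [[0,0.4,0.4],[0,0,0],0]
  ]
}}

```text
t: 33.75
eef_pos: [587.2, -125.2, 104.6]
tcp_rot: [-1.567, -0.002, -1.62]
ft_force: [-1.2, -0.2, 0.9]
opening: 0.005
```

>>> {"method": "apply_moves", "body": {
  "increments": [
    [[0,0.6,0.2],[0,0,0],0],
    [[0,0.6,0.2],[0,0,0],0],
    [[0,0.6,0.2],[0,0,0],0],
    [[0,0.5,0],[0,0,0],0],
    [[0,0.5,0],[0,0,0],0]
  ]
}}

```text
t: 34.38
eef_pos: [594.0, -125.6, 74.5]
tcp_rot: [-1.567, -0.002, -1.62]
ft_force: [0.6, -0.1, 0.8]
opening: 0.002
```

```bash
python3 - <<'E'
from strap import *
st(); s=plan(tcp(15,60),down(yaw),3,0); s=plan(tcp(3,52),down(yaw),3,0,s)
E
```

```text
t 34.38 pos [ 594.  -125.6   74.5] rot [-89.8  -0.1 -92.8] F [ 0.6 -0.1  0.8] op 0.1 j [-0.32  0.63  1.74 -0.    0.77 -0.27]
step mm 1.1
[[[-0.05, 0.1, 0.02], [-0.1, -0.0, 0.0], 0], [[-0.05, 0.1, 0.02], [-0.1, -0.0, 0.0], 0], [[-0.05, 0.1, 0.02], [-0.1, -0.0, 0.0], 0]]
step mm 4.6
[[[-0.0, 0.42, -0.18], [0.0, 0.0, 0.0], 0], [[-0.0, 0.42, -0.18], [0.0, 0.0, 0.0], 0], [[-0.0, 0.42, -0.18], [0.0, 0.0, 0.0], 0]]
```

>>> {"method": "apply_moves", "body": {
  "increments": [
    [[-0.1,0.4,-0.1],[0,0,0],0],
    [[0,0.4,-0.2],[0,0,0],0],
    [[0,0.4,-0.2],[0,0,0],0],
    [[0,0.3,-0.1],[0,0,0],0],
    [[0,0.2,0],[0,0,0],0]
  ]
}}

```text
t: 35.0
eef_pos: [587.7, -124.3, 56.4]
tcp_rot: [-1.566, -0.002, -1.62]
ft_force: [0.6, -0.3, 1.4]
opening: 0.003
```

>>> {"method": "apply_moves", "body": {
  "increments": [
    [[0,0.1,0],[0,0,0],0],
    [[0,0.1,0],[0,0,0],0],
    [[0,0.1,0],[0,0,0],0],
    [[0,0,0],[0,0,0],0],
    [[0,0,0],[0,0,0],0]
  ]
}}

```text
t: 35.62
eef_pos: [587.6, -124.3, 56.4]
tcp_rot: [-1.565, -0.002, -1.62]
ft_force: [0.4, -0.2, 0.7]
opening: 0.007
```

>>> {"method": "apply_moves", "body": {
  "increments": [
    [[0,0.3,0],[0,0,0],0],
    [[0,0.3,0],[0,0,0],0],
    [[0,0.3,0],[0,0,0],0],
    [[0,0.3,0],[0,0,0],0],
    [[0,0.3,0],[0,0,0],0]
  ]
}}

```text
t: 36.25
eef_pos: [587.8, -124.3, 55.8]
tcp_rot: [-1.56, -0.004, -1.619]
ft_force: [-12.1, 3.6, 36.2]
opening: 0.007
```

>>> {"method": "apply_moves", "body": {
  "increments": [
    [[0,-0.5,0],[0,0,0],0],
    [[0,-1.0,0],[0,0,0],0],
    [[0,-1.0,0],[0,0,0],0],
    [[1.0,-0.5,0],[0,0,0],0],
    [[1.5,0,0],[0,0,0],0]
  ]
}}

```text
t: 36.88
eef_pos: [586.3, -149.8, 87.8]
tcp_rot: [-1.559, -0.005, -1.618]
ft_force: [-0.6, 0.1, 0.7]
opening: 0.005
```

```bash
python3 - <<'E'
from strap import *
st(); p=shot('top'); save(p,'t7.png',5,(350,140,430,220)); find(p,['strap_tip','strap_catch','key_top'],n=1); p=shot('scene'); save(p,'s7.png',4,(160,260,270,380)); find(p,['strap_tip','strap_catch','meter','key_top'],n=1)
a=cv2.imread('pics/t7.png'); b=cv2.imread('pics/s7.png'); h=480; b=cv2.resize(b,(int(b.shape[1]*400/b.shape[0]),400)); cv2.imwrite('pics/c7.png',np.hstack([a[:400],b]))
s=plan([587.5,-167,62],down(yaw),5,0)
E
```

```text
t 36.88 pos [ 586.3 -149.8   87.8] rot [-89.3  -0.3 -92.7] F [-0.6  0.1  0.7] op 0.5 j [-0.36  0.61  1.74 -0.    0.78 -0.31]
mark strap_tip 0.59 [ 652. -124.   55.] px [379. 156.]
mark strap_catch 0.62 [ 635. -124.   51.] px [379. 162.]
mark strap_tip 0.71 [ 584. -246.   28.] px [164. 346.]
mark strap_catch 0.64 [ 632. -126.   58.] px [220. 323.]
mark meter 0.94 [392. 112.  21.] px [241. 211.]
mark key_top 0.55 [241. 310.  25.] px [263. 144.]
step mm 6.2
[[[0.36, 0.51, 0.04], [-0.1, 0.0, 0.0], 0], [[0.36, 0.51, 0.04], [-0.1, 0.0, 0.0], 0], [[0.36, 0.51, 0.04], [-0.1, 0.0, 0.0], 0], [[0.36, 0.51, 0.04], [-0.1, 0.0, 0.0], 0], [[0.36, 0.51, 0.04], [-0.1, 0.0, 0.0], 0]]
```

View pics/c7.png

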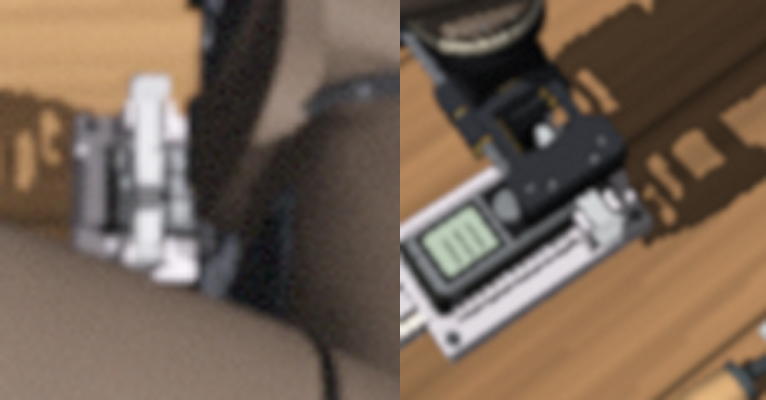

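The bar lies closed across the tail half, in its catch, with the tip at about (652, −124, 55). Next is the key.

>>> {"method": "apply_moves", "body": {
  "increments": [
    [[0.4,0.5,0.1],[-0.1,0,0],0],
    [[0.4,0.5,0],[-0.1,0,0],0],
    [[0.3,0.5,0],[-0.1,0,0],0],
    [[0.3,0.4,0],[-0.1,0,0],0],
    [[0.2,0.3,0],[-0.1,0,0],0]
  ]
}}

```text
t: 37.95
eef_pos: [586.5, -165.7, 63.6]
tcp_rot: [-1.57, -0.004, -1.617]
ft_force: [-0.0, -0.0, 0.6]
opening: 0.004
```

```bash
python3 - <<'E'
from strap import *
st(); p=shot('wrist'); find(p,['key_top','meter_lens','meter'],n=1)
s=plan([587.5,-167,56.5],down(yaw),3,0)
E
```

```text
t 37.95 pos [ 586.5 -165.7   63.6] rot [-90.   -0.2 -92.7] F [-0.  -0.   0.6] op 0.4 j [-0.38  0.65  1.74 -0.01  0.75 -0.33]
mark key_top 0.49 [ 589. -164.   54.] px [285. 242.]
mark meter_lens 0.86 [ 587. -239.   34.] px [287. 330.]
mark meter 0.79 [ 583. -174.   18.] px [277. 236.]
step mm 2.6
[[[0.05, 0.25, 0.03], [-0.0, 0.0, 0.1], 0], [[0.05, 0.25, 0.03], [-0.0, 0.0, 0.1], 0], [[0.05, 0.25, 0.03], [-0.0, 0.0, 0.1], 0]]
```

>>> {"method": "apply_moves", "body": {
  "increments": [
    [[0,0.3,0.1],[0,0,0],0],
    [[0,0.2,0],[0,0,0],0],
    [[0,0.1,0],[0,0,0],0],
    [[0,0,0],[0,0,0],0],
    [[0,0,0],[0,0,0],0]
  ]
}}

```text
t: 38.78
eef_pos: [587.8, -165.3, 58.0]
tcp_rot: [-1.569, -0.004, -1.617]
ft_force: [0.1, -1.0, 0.6]
opening: 0.004
```

>>> {"method": "apply_moves", "body": {
  "increments": [
    [[0,0.15,0],[0,0,0],0],
    [[0,0.15,0],[0,0,0],0],
    [[0,0.1,0],[0,0,0],0],
    [[0,0.1,0],[0,0,0],0],
    [[0,0.1,0],[0,0,0],0]
  ]
}}

```text
t: 39.4
eef_pos: [587.9, -165.3, 52.2]
tcp_rot: [-1.569, -0.005, -1.617]
ft_force: [-0.6, -0.8, 3.3]
opening: 0.008
```

>>> {"method": "apply_moves", "body": {
  "increments": [
    [[0,0.15,0],[0,0,0],0],
    [[0,0.12,0],[0,0,0],0],
    [[0,0.1,0],[0,0,0],0],
    [[0,0.1,0],[0,0,0],0],
    [[0,0.1,0],[0,0,0],0]
  ]
}}

```text
t: 40.02
eef_pos: [587.9, -165.3, 51.1]
tcp_rot: [-1.567, -0.005, -1.617]
ft_force: [-5.3, 1.7, 13.3]
opening: 0.008
```

>>> {"method": "apply_moves", "body": {
  "increments": [
    [[0,0.08,0],[0,0,0],0],
    [[0,0.06,0],[0,0,0],0],
    [[0,-0.6,0],[0,0,0],0],
    [[0,-1.0,0],[0,0,0],0],
    [[0,-1.5,0],[0,0,0],0]
  ]
}}

```text
t: 40.65
eef_pos: [587.5, -165.0, 82.7]
tcp_rot: [-1.567, -0.005, -1.616]
ft_force: [0.5, 0.5, 0.3]
opening: 0.004
```

>>> {"method": "apply_moves", "body": {
  "increments": [
    [[0,-3,0],[0,0,0],0],
    [[0,-3,0],[0,0,0],0],
    [[0,-3,0],[0,0,0],0],
    [[2,-2,0],[0,0,0],0],
    [[3,-1,0],[0,0,0],0]
  ]
}}

```text
t: 41.28
eef_pos: [584.9, -213.6, 211.7]
tcp_rot: [-1.565, -0.006, -1.614]
ft_force: [0.2, 0.7, 0.2]
opening: 0.007
```

```bash
python3 - <<'E'
from strap import *
st(); p=shot('wrist'); find(p,['key_top','meter','cradle_stop','strap_tip','strap_catch'],n=1); save(p,'w8.png',1.4)
E
```

```text
t 41.27 pos [ 584.9 -213.6  211.7] rot [-89.6  -0.4 -92.5] F [0.2 0.7 0.2] op 0.7 j [-0.45  0.49  1.57 -0.    1.07 -0.41]
mark key_top 0.97 [ 585. -166.   55.] px [277. 139.]
mark meter 0.91 [ 584. -173.   19.] px [277. 143.]
mark cradle_stop 0.75 [ 587. -103.   27.] px [277.  73.]
mark strap_tip 0.71 [ 654. -131.   52.] px [348.  98.]
mark strap_catch 0.9 [ 628. -125.   53.] px [322.  93.]
```

View pics/w8.png

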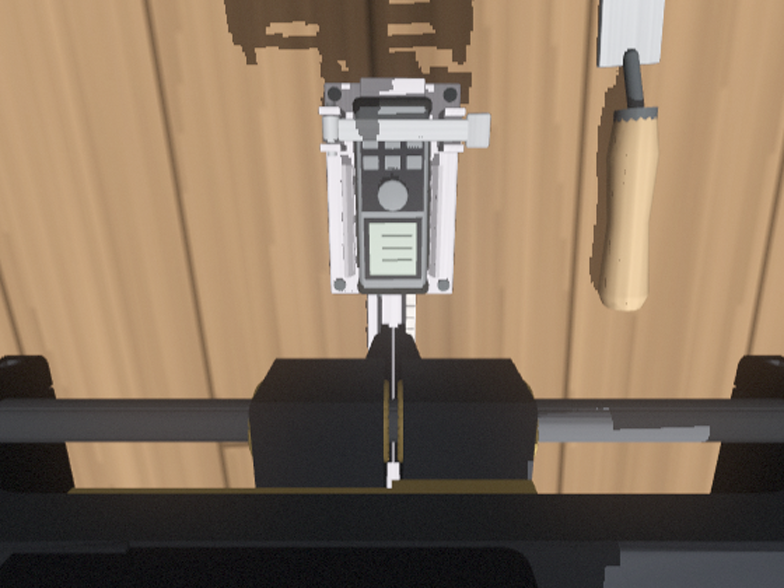

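The meter is seated with its tail at the stop, the bar is in its fork, the key is up (net: z ≈ 55), and the arm is clear. Handing in.

```bash
python3 - <<'E'
from h import *
print(env.job_done())
E
```

```text
the job is handed in; nothing more can be done
None
```

The job was handed in at about 41 s on the robot's clock, with everything done in the order asked. No verdict was reported.

**What I did**
- I lifted the grey meter out of the rack and leaned it over open bench. Sliding the lower finger out let it settle on its back.
- I re-gripped it by its sides and laid it in the cradle, screen up and lens along the rail. I then slid it home against the end stop and let go.
- I swung the strap bar over into its catch, and pressed the key fully down for roughly half a second before releasing it.

**Last checks**
- **Meter:** seated, with its tail at the stop in the last picture. The push against the stop read about 9 N just before I let go.
- **Strap bar:** the fingertip on the bar stopped at z = 55.8 mm, against 56 mm expected for closed. The last picture shows it lying in the fork.
- **Key:** bottomed at z = 51.1 mm, where 51 mm is fully down. The networks later put its top at about 55 mm, so it came back up.
- **Arm and bystanders:** the gripper was clear at z of about 210 mm. I did not go near the chisel, drawknife or mallet, but did not re-measure them at the end.

**Less certain**
- **Seating the bar:** my last push on it peaked at about 36 N, firmer than intended and close to the 40 N limit.
- **Key hold time:** this is estimated from the move steps, not measured.
- **Position readings:** the networks' readings of the meter, key and strap tip differed from my own estimates by 2–7 mm. I relied on the contact readings and the pictures instead.

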